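Clamp the measuring cell in its bench fixture

TASK

Lay the blue measuring cell flat in the channel of the clamping fixture, push it home along the channel, gently but until it presses on the sprung brass stop (5 N will do), and then push the red clamp handle down over centre so that the pad holds the cell there, still touching the stop. Never press harder than 30 N (10 is plenty), and leave the white spare cell and the other things on the bench alone.

Things in the scene. Friction and masses are not known exactly. Their poses are not given: they have to be found in the camera images.
- cell: the measuring cell: a blue plastic block 60 (its x) x 40 (its y) x 40 (z) mm with a copper disc on top, about 0.19 kg, loose on the bench. Origin at the centre of its underside, z up. Both of its ends are alike: either may face the stop. Grip it across its 40 mm width.
- spare_cell: a spare cell of the same size as the blue one but white with a steel disc: not wanted, leave it where it is. Origin at the centre of its underside.
- fixture: the clamping fixture, bolted down: an aluminium plate 12 mm thick, 100 mm wide (y = +-50 mm), from x = -185 to +75 mm. Origin on the bench surface right below where the closed clamp's pad presses; z up, x along the channel, away from the clamp to the channel's open end. The clamp's steel cheeks stand on it at x = -156 to -76 mm, |y| up to 17 mm, up to z = 90 mm.
- channel (a point): middle of the channel floor (the plate's top), at x = 20 mm, y = 0, z = 12 mm in the fixture frame. Two dark rails 5 mm high (tops at z = 17 mm), 10 mm thick, run beside it from x = -30 to +70 mm, 46 mm apart inside, so the 40 mm wide cell lies between them with 3 mm to spare on each side.
- clamp_arm: the steel clamp arm; origin at its hinge (fixture frame x = -92, z = 82 mm). Clamp open: it stands upright, 97 mm long, up to z = 185 mm, with the pad on it sticking out towards the channel to x = about -50 mm at z = about 175 mm. As the handle is pushed down it swings over and down, level above the channel.
- stop: bracket of the adjustable stop at the clamp's end of the channel, 40 mm wide, 24 mm high; origin at its foot, fixture frame x = -58, z = 12 mm. It carries a brass nose, 32 mm wide, 20 mm high, whose face stands somewhere 22 to 34 mm in front of this origin (screwed to another depth each time: find it by feel or sight), sprung and damped: 3 N per mm over 4 mm, then solid.
- clamp_handle (a joint): angle (rad) of the red handle: 0 open (leaning back, away from the channel), dead centre 1.10, solid end stop 1.16; its elevation above level = 1.19 - value. With a cell in place it resists over the last 0.4 rad (about 6 N at the grip), springs back if let go before dead centre; past it, it gives way, runs to its end stop by itself and stays.
- clamp_hinge (a point): the hinge axis of the handle (along the fixture's y), in the fixture frame at x = -140 mm, y = 0, z = 40 mm. The handle reaches from it towards the fixture's -x and up.
- handle_grip (a point): a point on the centre line of the round red handle grip (18 mm thick), 105 mm from the hinge; the grip runs from 43 to 131 mm from the hinge.
- clamp_pad: the black rubber pad, 20 mm across, on a sprung spindle (about 5 N per mm) at the end of the clamp arm, 92 mm from the arm's hinge. Closed, it presses on the cell's top with about 14 N. Origin on the arm's centre line; pad face 39.5 mm below it when the arm is down.
- jar_a: a white plastic jar, 54 mm across and 75 mm high, a bystander. Origin at its underside.
- jar_b: another white plastic jar, 54 mm across and 75 mm high, with a paper label, a bystander. Origin at its underside.
- reagent: a glass jar with a blue cap, 64 mm across and 100 mm high, a bystander. Origin at its underside.
- spoon_a: a steel spoon 170 mm long, a bystander lying on the bench.
- spatula_a: a steel spatula 170 mm long, a bystander lying on the bench.
- weigh_cup: a small white cup, 48 mm across and 22 mm high, a bystander. Origin at its underside.
Things that resemble listed ones, but are neither listed nor needed, are in the scene too. Several things look just like the cell: the one meant starts farthest to the robot's right.

How it is judged (in metres and radians):
On the way, in this order (a step that is already met when the one before it is completed fails the run):
1. the blue cell lies flat in the channel between the rails (z of cell in the frame of fixture between 0.009 and 0.0145 m and y of cell in the frame of fixture between -0.006 and 0.006 m and angle between the x axis of cell and the x axis of fixture, either way round below 0.12 rad and angle between cell's own z axis and vertical below 0.06 rad and x of cell in the frame of fixture between -0.012 and 0.055 m), for 0.2 s.
2. the cell, lying in the channel, is pressed against the sprung brass stop (over 3 N) (z of cell in the frame of fixture between 0.009 and 0.0145 m and y of cell in the frame of fixture between -0.006 and 0.006 m and angle between the x axis of cell and the x axis of fixture, either way round below 0.12 rad and angle between cell's own z axis and vertical below 0.06 rad and x of cell in the frame of fixture between -0.012 and 0.009 m and contact force between cell and stop above 3 N), for 0.1 s.
3. the handle is over centre and the pad presses on the cell (value of joint clamp_handle above 1.13 rad and contact force between clamp_pad and cell above 4 N), for 0.3 s.
At the end, for the whole second after the job is handed in: Blue cell flat in the channel (underside within 2.5 mm of its floor, 6 mm of mid-channel, 0.12 rad of its direction, tilt under 0.06 rad), its end still resting on the brass stop nose (over 0.1 N), at rest; handle past centre (over 1.13 rad) and the pad pressing on the cell with over 4 N (all of step 3 and z of cell in the frame of fixture between 0.009 and 0.0145 m and y of cell in the frame of fixture between -0.006 and 0.006 m and angle between the x axis of cell and the x axis of fixture, either way round below 0.12 rad and angle between cell's own z axis and vertical below 0.06 rad and x of cell in the frame of fixture between -0.012 and 0.009 m and contact force between cell and stop above 0.1 N and linear speed of cell below 0.01 m/s); the robot touches nothing.
It fails at once if the robot presses on the fixture or its clamp handle with more than 30 N (contact force between any of the fingers, the arm and fixture above 30 N).
It fails at once if the cell is rammed against the stop with more than 30 N (contact force between cell and stop above 30 N).
It fails at once if the spare cell or another bystander is moved by more than 30 mm (distance of any of spare_cell, jar_a, jar_b, reagent, spoon_a, spatula_a, weigh_cup from where it was at the start of the episode above 0.03 m).
It also fails if it takes over 61 s, if anything falls off the work surface, if the arm or the gripper's body presses on something with over 40 N, if the wrist force passes 120 N, or if a joint passes its speed limit or range.

ROBOT

A 6-joint arm with a two-finger parallel gripper is mounted at the origin on the work surface. World frame = base frame: x ahead of the robot, y to its left, z up, the work surface at z = 0. Lengths are in mm, angles in rad, forces in N, time in s.
With the tool pointing down it reaches from about 275 to 1000 mm from the base axis. Payload 8.4 kg.
Tool frame: the origin (TCP) lies at the very end of the fingers, on their centre line; the grasp point (between the pads) lies 19 mm behind it; z points along the fingers, y is the direction in which the jaws open and shut (so a half turn about z gives the same grasp; the last joint's range is limited). The gripper opens to 85 mm and grips with 20 to 120 N. Pads are 22 mm wide; open, the fingers measure 114 mm over their backs; the gripper's body (76 mm by 85 mm) begins 54 mm behind the grasp point. The pads swing forward as they close: fully open they stand 13 mm farther back than shut.
Start: joints at [1.257, 0.353, 1.633, -0, 1.155, -0.002], TCP at [191.731, 594.867, 231.281] pointing down, gripper open.
Joint ranges: [-2.63, 2.63], [-0.92, 2.1], [0.06, 2.66], [-1.3, 4.44], [0, 2.69], [-3.02, 3.02]. Speed limits (rad/s): [2.22, 2.22, 2.79, 3.14, 3.14, 3.14].

INTERFACE

Orientations are given as [roll, pitch, yaw] about the fixed x, y, z axes, in that order (R = Rz(yaw) Ry(pitch) Rx(roll)).
In Python, from rig import r gives the robot as it stands.
- The arm moves only by the tool move_arm, never from a script. Its argument "increments" is a list of rows, each an object of numbers: "tx", "ty", "tz": the shift along the tool's x, y, z in cm; "rx", "ry", "rz": the turn, a rotation vector about the tool's x, y, z in degrees; "gripper": the gripper's target within -1 to 1 (fully open at 1, half-way at 0, shut at -1). A call has 1 to 12 rows; each row shifts and turns the commanded pose from where the row before left it, along the tool's axes as they then stand; what a row does not reach is not made up. A row lasts 1/10 s, in which the tool goes at most 50 mm and 8.59 degrees, less where a joint would pass 70% of its speed; a pose out of reach is approached as far as the arm can. A call is refused whole if a number of a shift passes 5 or a number of a turn 8.59, either way. A call with a gripper value outside its range is refused whole. The fingers move at their own pace and stop on an object; "squeeze" is the grip in N (left out, the last holds). Time passes only in rows, so rows that do not move let the fingers close. It gives the time, the measured TCP pose, the force and the opening at its end, in the units of the state.
- r.sense(): the state, without advancing time (a new reading comes with each control period).
- r.grab_frame(name): name is "scene" or "top" or "wrist"; returns (picture, depth): 400x640x3 uint8, red, green, blue; 400x640 float32, mm along the optical axis (not along the pixel's ray), 0 where there is no reading.
- r.camera_model(name): a dict with "fx", "fy", "cx", "cy" (pixels), "R" (3x3) and "t" (3): a world point X has camera coordinates R X + t; the wrist camera has in their place "hand_eye" (4x4, takes a point from camera to tool coordinates, whose origin is the TCP and whose axes are the flange's). Camera axes: x right, y down, z forward; pixel columns grow to the right and rows downward; lengths in mm; the calibration is good to about 2 mm. A picture is of the moment at which its call begins: read the wrist's pose just before it. camera_model takes no time and is no camera call.
- r.sign_off(): hands the job in, once; it reports no verdict.
Trained networks look in the newest picture that a camera, given by its name, has taken for a name from the list of things; names that differ only in an ending like _2 or _b are one class to them, and where a whole thing is asked for, a point or a joint stands for the part that bears it (a point fixed in the world has none). Each returns a list of dicts, best first, with "confidence" (0 to 1); they miss things now and then, are a little off and sometimes report something else, mostly with a low value. They report only what shows in the picture. A call takes as long as a camera call. They do not tell look-alikes from the thing itself.
- r.cut_out(query, camera): "mask" (400x640 bool, what is visible of it) and "bbox" ([left, top, right, bottom] in pixels, round what is visible of it).
- r.place_of(query, camera): "location" ([row, column] in pixels: a listed point, or the origin of a listed thing).
The state is a dict: "clock": time; "qpos": joint angles; "qvel": joint speeds; "joint_efforts": joint torques, N m; "eef_pos": TCP position; "tcp_rot": TCP orientation; "contact_force": force on the tool from outside, world axes, zero at the start; "wrist_torque": the same for the moment, N m; "opening": opening from 0.0 (shut) to 1.0 (fully open).
Only numpy, scipy, OpenCV 4.12 (cv2) and the standard library are available. Lean on these libraries where they do the work, as an engineer would, in place of code of your own. Each camera call takes 0.05 s, during which the arm holds its last target. There are 200 camera calls.

## Working session

There is one attempt and no reset: what is moved stays moved. The work goes in short steps, Python scripts to look and compute and a tool call to move; the robot and the scene stay as the last step left them, time stands still between calls to the robot, and variables do not carry over. Pictures are saved under pics/ and viewed, about 8 in all and at most 12, crops included, and the job is handed in when it is done.

Besides the shell and the picture viewer there is one more tool, called as name(argument=value, ...) on one line, values as JSON. move_arm: Moves the arm, as the interface text tells. Its arguments: {"type":"object","properties":{"increments":{"type":"array","items":{"type":"object","properties":{"tx":{"type":"number"},"ty":{"type":"number"},"tz":{"type":"number"},"rx":{"type":"number"},"ry":{"type":"number"},"rz":{"type":"number"},"gripper":{"type":"number"}}}},"squeeze":{"type":"number"}},"required":["increments"]}

```bash
mkdir -p pics; ls; cat > h.py <<'E'
import numpy as np, cv2
from rig import r
from scipy.spatial.transform import Rotation as Ro
def save(img,n): cv2.imwrite('pics/'+n,img[:,:,::-1])
def pts(cam,d,st=None):
    m=r.camera_model(cam); v,u=np.indices(d.shape)
    P=np.stack([(u-m['cx'])/m['fx']*d,(v-m['cy'])/m['fy']*d,d],-1)
    if cam=='wrist':
        T=np.array(m['hand_eye']); P=P@T[:3,:3].T+T[:3,3]
        R=Ro.from_euler('xyz',st['tcp_rot']).as_matrix(); P=P@R.T+np.array(st['eef_pos'])
    else: P=(P-np.array(m['t']))@np.array(m['R'])
    P[d<=0]=np.nan
    return P
E
python3 - <<'E'
from h import *
print(r.sense())
a,da=r.grab_frame('top'); b,db=r.grab_frame('scene')
save(a,'top.png');save(b,'scene.png'); np.savez('f.npz',a=a,da=da,b=b,db=db)
for cam,d in(('top',da),('scene',db)):
    P=pts(cam,d)
    for q in('cell','fixture','clamp_handle','stop','spare_cell','clamp_arm'):
        for o in r.cut_out(q,cam)[:5]:
            p=P[o['mask']]; p=p[~np.isnan(p[:,0])]
            print(cam,q,round(o['confidence'],2),o['bbox'],np.median(p,0).round() if len(p) else None)
    for q in('channel','clamp_hinge','handle_grip'):
        for o in r.place_of(q,cam)[:2]:
            i,j=np.array(o['location']).astype(int); print(cam,q,round(o['confidence'],2),o['location'],P[i,j].round())
E
```

```text
pics
{'clock': 0.0, 'qpos': array([ 1.25661037e+00,  3.53656838e-01,  1.63412165e+00,  2.42705895e-05,
        1.15523090e+00, -2.40633030e-03]), 'qvel': array([ 0.00108158, -0.00010236, -0.00091954,  0.00042619, -0.0003588 ,
        0.00099796]), 'joint_efforts': array([ 2.05238146e-03, -6.05244756e+01, -3.42078638e+01,  1.79109074e-04,
        9.18795413e-03,  6.14185115e-05]), 'eef_pos': array([191.56881806, 594.41297878, 230.56161185]), 'tcp_rot': array([-3.14017598e+00, -2.56000267e-05,  2.82980319e+00]), 'contact_force': array([0.40062548, 0.59476439, 0.13400568]), 'wrist_torque': array([ 0.0046654 , -0.04360344,  0.00241393]), 'opening': 0.9977766932527201}
top cell 0.77 [385.5, 157.7, 398.1, 176.0] [ 656. -213.   39.]
top cell 0.68 [411.9, 176.8, 424.6, 194.5] [ 594. -309.   40.]
top cell 0.57 [375.1, 231.6, 386.3, 249.3] [ 397. -173.   40.]
top cell 0.51 [383.3, 190.2, 401.6, 209.5] [ 536. -216.   41.]
top fixture 0.86 [272.9, 190.6, 353.5, 221.6] [516.  55.  14.]
top stop 0.47 [311.8, 200.1, 322.3, 210.7] [514.  51.  33.]
top spare_cell 0.64 [406.3, 221.1, 418.1, 241.3] [ 4
[... 638 characters left out ...]
1, 267.0, 312.9] [ 750. -166.    8.]
scene clamp_handle 0.54 [374.2, 186.7, 390.8, 211.3] [540. 173. 131.]
scene clamp_handle 0.23 [164.5, 171.7, 182.4, 215.0] [ 407. -426.   12.]
scene stop 0.45 [328.4, 210.7, 340.3, 222.9] [524.  54.  33.]
scene spare_cell 0.85 [208.1, 192.3, 226.9, 215.9] [ 446. -280.   37.]
scene clamp_arm 0.55 [338.0, 185.1, 363.6, 208.6] [527.  96. 128.]
scene channel 0.69 [216.3, 309.7] [496. -20.  13.]
scene channel 0.67 [293.3, 318.8] [761. -11.  53.]
scene clamp_hinge 0.72 [214.1, 367.5] [543. 138.  70.]
scene clamp_hinge 0.4 [251.0, 481.3] [668. 428.  39.]
scene handle_grip 0.58 [194.5, 385.4] [540. 182. 149.]
scene handle_grip 0.19 [206.8, 347.8] [511.  87.  69.]
```

```bash
python3 - <<'E'
from h import *
f=np.load('f.npz'); a=f['a'];save(cv2.resize(a[140:270,250:450],None,fx=4,fy=4,interpolation=cv2.INTER_CUBIC),'tc.png')
print(r.camera_model('wrist'))
P=pts('top',f['da']);
for n,u0,u1,v0,v1,z0,z1 in(('fixplate',268,358,186,226,9,14),('cellR',408,428,172,198,35,45)):
    m=np.zeros(P.shape[:2],bool);m[v0:v1,u0:u1]=1;m&=(P[...,2]>z0)&(P[...,2]<z1)
    p=P[m][:,:2].astype(np.float32);print(n,len(p),cv2.minAreaRect(p),np.median(P[m],0))
E
```

```text
{'fx': 304.7586939483373, 'fy': 304.7586939483373, 'cx': 319.3301561284353, 'cy': 202.87123789681738, 'hand_eye': array([[-9.03931062e-04, -9.55025683e-01, -2.96521716e-01,
         7.42132905e+01],
       [ 9.99999221e-01, -6.07917785e-04, -1.09048762e-03,
        -2.04556975e-01],
       [ 8.61182855e-04, -2.96522471e-01,  9.55025488e-01,
        -1.42809963e+02],
       [ 0.00000000e+00,  0.00000000e+00,  0.00000000e+00,
         1.00000000e+00]])}
fixplate 862 ((517.2871704101562, 56.53167724609375), (130.36158752441406, 264.9984436035156), 0.49721184372901917) [511.45015     38.29878332  11.6967377 ]
cellR 186 ((595.3400268554688, -312.9585266113281), (40.63318634033203, 59.750762939453125), 83.33731079101562) [ 595.02258956 -311.99873869   40.31865876]
```

View pics/tc.png

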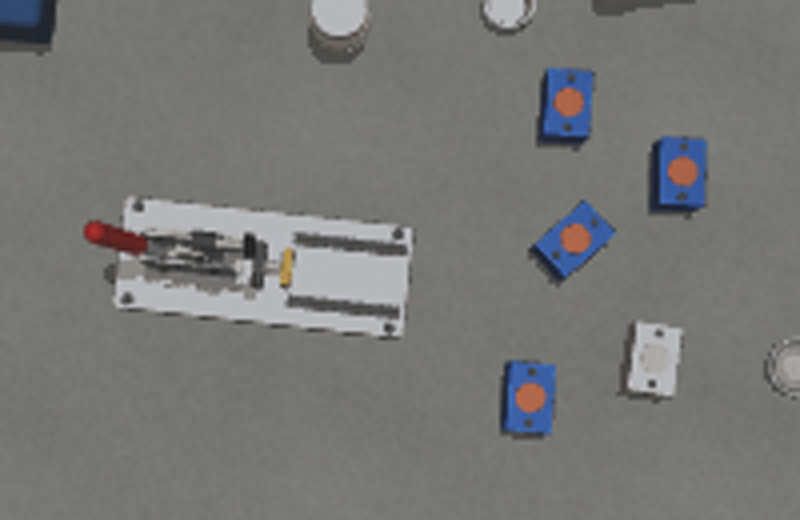

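View pics/scene.png

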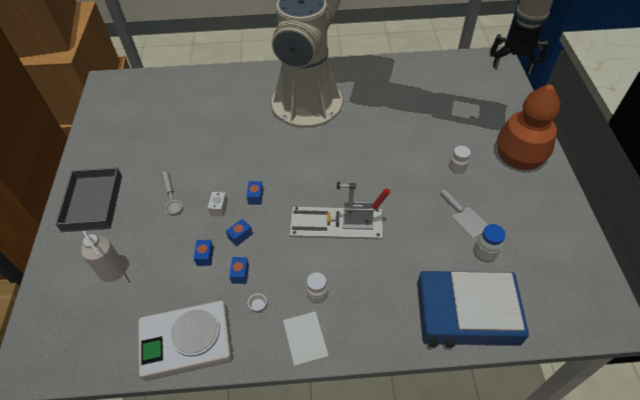

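The target is the blue cell at crop (680,172), world about (595,-312), the rightmost of the four. The fixture's open end points to -y, with the clamp on the +y side. I'll write a small planner that turns waypoints into rows.

```bash
cat >> h.py <<'E'
def plan(wps,start=None,step=46):
    """wps: (x,y,z,yaw) tool down; prints rows (cm, deg, tool axes) in round numbers"""
    s=r.sense(); p=np.array(s['eef_pos']);y=s['tcp_rot'][2]
    if start is not None: p=np.array(start[:3],float);y=start[3]
    for w in wps:
        q=np.array(w[:3],float);dy=(w[3]-y+np.pi)%(2*np.pi)-np.pi
        n=int(max(np.ceil(np.linalg.norm(q-p)/step),np.ceil(abs(np.degrees(dy))/8.5),1))
        for k in range(n):
            d=(q-p)/(n-k); t=(w[3]-y+np.pi)%(2*np.pi)-np.pi; t=-np.degrees(t)/(n-k)
            c,si=np.cos(y),np.sin(y)
            v=np.round(np.array([c*d[0]+si*d[1],si*d[0]-c*d[1],-d[2]])/10,2); t=round(t,1)
            print('{"tx":%g,"ty":%g,"tz":%g,"rz":%g},'%(*v,t))
            v=v*10; p=p+np.array([c*v[0]+si*v[1],si*v[0]-c*v[1],-v[2]]); y-=np.radians(t)
        print('-- at',p.round(1),round(y,3))
E
python3 - <<'E'
from h import *
plan([(500,-80,260,1.57)])
E
```

```text
{"tx":-2.94,"ty":-3.22,"tz":-0.17,"rz":4.2},
{"tx":-3.17,"ty":-3,"tz":-0.17,"rz":4.2},
{"tx":-3.38,"ty":-2.76,"tz":-0.17,"rz":4.3},
{"tx":-3.58,"ty":-2.5,"tz":-0.17,"rz":4.2},
{"tx":-3.75,"ty":-2.23,"tz":-0.17,"rz":4.3},
{"tx":-3.91,"ty":-1.94,"tz":-0.17,"rz":4.2},
{"tx":-4.04,"ty":-1.65,"tz":-0.17,"rz":4.3},
{"tx":-4.15,"ty":-1.34,"tz":-0.17,"rz":4.2},
{"tx":-4.24,"ty":-1.03,"tz":-0.17,"rz":4.3},
{"tx":-4.31,"ty":-0.71,"tz":-0.17,"rz":4.2},
{"tx":-4.35,"ty":-0.39,"tz":-0.17,"rz":4.3},
{"tx":-4.36,"ty":-0.07,"tz":-0.17,"rz":4.2},
{"tx":-4.36,"ty":0.25,"tz":-0.17,"rz":4.3},
{"tx":-4.33,"ty":0.58,"tz":-0.17,"rz":4.2},
{"tx":-4.27,"ty":0.9,"tz":-0.16,"rz":4.3},
{"tx":-4.19,"ty":1.21,"tz":-0.17,"rz":4.2},
{"tx":-4.09,"ty":1.52,"tz":-0.16,"rz":4.3},
-- at [500. -80. 260.] 1.57
```

move_arm(increments=[{"tx": -2.9, "ty": -3.2, "tz": -0.2, "rz": 4.2}, {"tx": -3.2, "ty": -3, "tz": -0.2, "rz": 4.2}, {"tx": -3.4, "ty": -2.8, "tz": -0.2, "rz": 4.3}, {"tx": -3.6, "ty": -2.5, "tz": -0.2, "rz": 4.2}, {"tx": -3.8, "ty": -2.2, "tz": -0.2, "rz": 4.3}, {"tx": -3.9, "ty": -1.9, "tz": -0.2, "rz": 4.2}, {"tx": -4, "ty": -1.7, "tz": -0.2, "rz": 4.3}, {"tx": -4.2, "ty": -1.3, "tz": -0.2, "rz": 4.2}, {"tx": -4.2, "ty": -1, "tz": -0.2, "rz": 4.3}, {"tx": -4.3, "ty": -0.7, "tz": -0.2, "rz": 4.2}, {"tx": -4.4, "ty": -0.4, "tz": -0.2, "rz": 4.3}, {"tx": -4.4, "ty": -0.1, "tz": -0.2, "rz": 4.2}])

```text
invalid input
```

move_arm(increments=[{"tx": -4.4, "ty": 0.3, "tz": -0.2, "rz": 4.3}, {"tx": -4.3, "ty": 0.6, "tz": -0.2, "rz": 4.2}, {"tx": -4.3, "ty": 0.9, "rz": 4.3}, {"tx": -4.2, "ty": 1.2, "rz": 4.2}, {"tx": -4.1, "ty": 1.5, "rz": 4.3}, {}, {}, {}])

```text
invalid input
```

```bash
python3 - <<'E'
from h import *
s=r.sense(); a,d=r.grab_frame('wrist'); P=pts('wrist',d,s); np.savez('w1.npz',a=a,d=d,P=P)
print(s['eef_pos'],s['tcp_rot'],s['qpos'])
save(a,'w1.png')
for q in('fixture','stop'):
    for o in r.cut_out(q,'wrist')[:3]:
        p=P[o['mask']];p=p[~np.isnan(p[:,0])];print(q,o['confidence'],o['bbox'],np.median(p,0))
for q in('channel','clamp_hinge','stop','handle_grip'):
    for o in r.place_of(q,'wrist')[:2]:
        i,j=np.array(o['location']).astype(int); print(q,o['confidence'],o['location'],P[i,j].round(1))
E
```

```text
[191.74660912 594.86872564 231.286743  ] [3.14157389e+00 2.03181492e-05 2.82981492e+00] [ 1.25658847e+00  3.52990434e-01  1.63340047e+00 -2.21589155e-05
  1.15518294e+00 -2.42117071e-03]
```

View pics/w1.png

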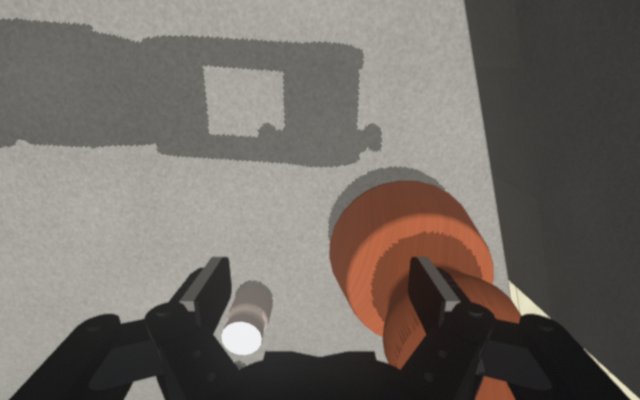

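move_arm(increments=[{"tx": -2.9, "ty": -3.2, "tz": -0.2, "rx": 0, "ry": 0, "rz": 4.2, "gripper": 1}])

```text
clock: 1.45
eef_pos: [208.6, 558.3, 233.1]
tcp_rot: [3.139, -0.001, 2.758]
contact_force: [1.7, 0.6, 0.4]
opening: 1.001
```

move_arm(increments=[{"tx": -3.2, "ty": -3, "tz": -0.2, "rx": 0, "ry": 0, "rz": 4.2, "gripper": 1}, {"tx": -3.4, "ty": -2.8, "tz": -0.2, "rx": 0, "ry": 0, "rz": 4.3, "gripper": 1}, {"tx": -3.6, "ty": -2.5, "tz": -0.2, "rx": 0, "ry": 0, "rz": 4.2, "gripper": 1}, {"tx": -3.8, "ty": -2.2, "tz": -0.2, "rx": 0, "ry": 0, "rz": 4.3, "gripper": 1}, {"tx": -3.9, "ty": -1.9, "tz": -0.2, "rx": 0, "ry": 0, "rz": 4.2, "gripper": 1}, {"tx": -4, "ty": -1.7, "tz": -0.2, "rx": 0, "ry": 0, "rz": 4.3, "gripper": 1}, {"tx": -4.2, "ty": -1.3, "tz": -0.2, "rx": 0, "ry": 0, "rz": 4.2, "gripper": 1}, {"tx": -4.2, "ty": -1, "tz": -0.2, "rx": 0, "ry": 0, "rz": 4.3, "gripper": 1}, {"tx": -4.3, "ty": -0.7, "tz": -0.2, "rx": 0, "ry": 0, "rz": 4.2, "gripper": 1}, {"tx": -4.4, "ty": -0.4, "tz": -0.2, "rx": 0, "ry": 0, "rz": 4.3, "gripper": 1}, {"tx": -4.4, "ty": -0.1, "tz": -0.2, "rx": 0, "ry": 0, "rz": 4.2, "gripper": 1}])

```text
clock: 2.55
eef_pos: [410.7, 116.3, 255.7]
tcp_rot: [3.141, 0.0, 1.938]
contact_force: [0.3, 0.1, 0.3]
opening: 0.997
```

move_arm(increments=[{"tx": -4.4, "ty": 0.3, "tz": -0.2, "rx": 0, "ry": 0, "rz": 4.3, "gripper": 1}, {"tx": -4.3, "ty": 0.6, "tz": -0.2, "rx": 0, "ry": 0, "rz": 4.2, "gripper": 1}, {"tx": -4.3, "ty": 0.9, "tz": 0, "rx": 0, "ry": 0, "rz": 4.3, "gripper": 1}, {"tx": -4.2, "ty": 1.2, "tz": 0, "rx": 0, "ry": 0, "rz": 4.2, "gripper": 1}, {"tx": -4.1, "ty": 1.5, "tz": 0, "rx": 0, "ry": 0, "rz": 4.3, "gripper": 1}, {"tx": 0, "ty": 0, "tz": 0, "rx": 0, "ry": 0, "rz": 0, "gripper": 1}, {"tx": 0, "ty": 0, "tz": 0, "rx": 0, "ry": 0, "rz": 0, "gripper": 1}])

```text
clock: 3.25
eef_pos: [501.4, -81.6, 259.1]
tcp_rot: [-3.141, -0.0, 1.568]
contact_force: [-0.1, 0.7, -0.8]
opening: 0.997
```

```bash
python3 - <<'E'
from h import *
s=r.sense(); a,d=r.grab_frame('wrist'); P=pts('wrist',d,s); np.savez('w1.npz',a=a,d=d,P=P)
print(s['eef_pos'],s['tcp_rot'],s['qpos'])
save(a,'w2.png')
for q in('fixture','stop'):
    for o in r.cut_out(q,'wrist')[:3]:
        p=P[o['mask']];p=p[~np.isnan(p[:,0])];print(q,o['confidence'],o['bbox'],np.median(p,0))
for q in('channel','clamp_hinge','stop','handle_grip'):
    for o in r.place_of(q,'wrist')[:2]:
        i,j=np.array(o['location']).astype(int); print(q,o['confidence'],o['location'],P[i,j].round(1))
E
```

```text
[501.38801184 -81.63620218 259.05617336] [-3.14103112e+00 -3.35811358e-04  1.56793218e+00] [-1.64519491e-01  1.42172489e-01  1.84778276e+00  2.63826028e-04
  1.15224568e+00 -1.61762741e-01]
fixture 0.68 [281.8, 0.0, 386.5, 167.1] [516.02964799  27.56882979  12.51451997]
stop 0.74 [315.0, 37.7, 354.7, 78.2] [518.23708969  53.24879829  34.30294012]
channel 0.85 [120.7, 330.0] [516.  -20.6  12.5]
stop 0.57 [45.0, 331.8] [515.8  58.8  35.2]
```

View pics/w2.png

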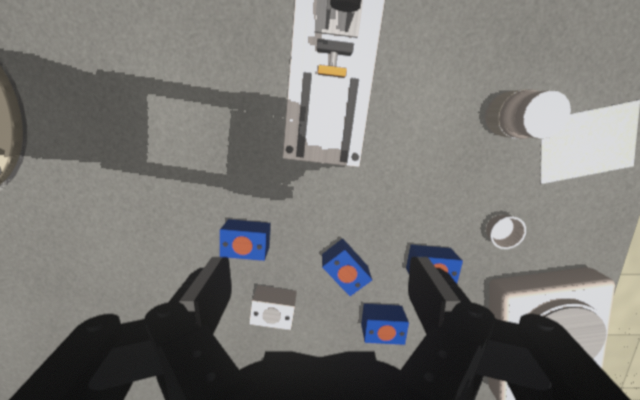

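The wrist picture shows the fixture at the top centre: rails from (305,75) to (355,160), brass nose at (332,71), open end at row ~160. Next I'll fit the fixture frame and the nose face from the depth.

```bash
python3 - <<'E'
from h import *
f=np.load('w1.npz');P=f['P'];a=f['a'].astype(int)
m=np.zeros(P.shape[:2],bool);m[0:175,270:400]=1
pl=m&(P[...,2]>9)&(P[...,2]<20)
p=P[pl][:,:2]
# edges: bin along y, min/max x
def edges(p,step=5,lo=-45,hi=100):
    E=[]
    for y in np.arange(lo,hi,step):
        q=p[(p[:,1]>=y)&(p[:,1]<y+step)]
        if len(q)>10:E.append((y+step/2,q[:,0].min(),q[:,0].max()))
    return np.array(E)
E=edges(p); w=E[:,2]-E[:,1]; E=E[abs(w-np.median(w))<4]
for k in(1,2): print('edge fit',np.polyfit(E[:,0],E[:,k],1),'n',len(E))
print('w',np.median(w)); mid=np.polyfit(E[:,0],(E[:,1]+E[:,2])/2,1);print('mid',mid)
# dark rails
dark=pl&(a.sum(-1)<240)
D=P[dark];print('dark n',len(D),np.median(D[:,2]))
yaw=np.arctan2(-1,-mid[0]);u=np.array([np.cos(yaw),np.sin(yaw)]);v=np.array([-u[1],u[0]])
c0=np.array([mid[1],0]) # point on centreline y=0
s=(p-c0)@u; t=(p-c0)@v; print('yaw',yaw,'end s max',np.percentile(s,[99,99.7,100]),'t',np.percentile(t,[.5,99.5]))
sd=(D[:,:2]-c0)@u;td=(D[:,:2]-c0)@v
k=(abs(td)<40)&(abs(td)>15);print('rail s',np.percentile(sd[k],[1,5,95,99]))
for sg in(1,-1): print('rail t',np.percentile(td[k&(sg*td>0)],[2,50,98]))
br=m&(a[...,0]>150)&(a[...,2]<110)&(a[...,0]-a[...,2]>70)
B=P[br];sb=(B[:,:2]-c0)@u;tb=(B[:,:2]-c0)@v
print('brass',len(B),'z',np.percentile(B[:,2],[5,50,95]),'s',np.percentile(sb,[2,10,50,90,98]),'t',np.percentile(tb,[2,50,98]))
E
```

```text
edge fit [1.15966748e-01 4.63386944e+02] n 29
edge fit [1.19847894e-01 5.63168853e+02] n 29
w 99.981711372924
mid [1.17907321e-01 5.13277898e+02]
dark n 307 16.97989993257633
yaw -1.688161772771725 end s max [71.27781273 72.89661471 73.81068174] t [-49.42312575  49.32457859]
rail s [-6.61912943 10.79918467 66.41586171 67.63114537]
rail t [23.89512204 27.26462291 30.67577338]
rail t [-38.88790229 -28.74795997 -24.21438019]
brass 214 z [nan nan nan] s [nan nan nan nan nan] t [nan nan nan]
```

```bash
python3 - <<'E'
from h import *
f=np.load('w1.npz');P=f['P'];a=f['a'].astype(int)
yaw=-1.688;u=np.array([np.cos(yaw),np.sin(yaw)]);v=np.array([-u[1],u[0]]);o=np.array([513.4,1.0])
m=np.zeros(P.shape[:2],bool);m[60:82,312:352]=1
m&=(a[...,0]-a[...,2]>70)&(P[...,2]>29);B=P[m]
sb=(B[:,:2]-o)@u;print('brass',len(B),np.percentile(B[:,2],[5,50,95]),np.percentile(sb,[2,10,50,90,98]))
plan([(587,-312,150,0)])
E
```

```text
brass 225 [32.28500931 34.04355428 35.3299393 ] [-36.78108016 -36.11006367 -32.57812534 -29.3891419  -28.94312389]
{"tx":-2.11,"ty":0.78,"tz":0.99,"rz":8.2},
{"tx":-1.98,"ty":1.07,"tz":1,"rz":8.2},
{"tx":-1.8,"ty":1.34,"tz":0.99,"rz":8.2},
{"tx":-1.59,"ty":1.59,"tz":1,"rz":8.2},
{"tx":-1.35,"ty":1.8,"tz":0.99,"rz":8.2},
{"tx":-1.08,"ty":1.97,"tz":1,"rz":8.2},
{"tx":-0.79,"ty":2.1,"tz":0.99,"rz":8.2},
{"tx":-0.48,"ty":2.2,"tz":1,"rz":8.2},
{"tx":-0.16,"ty":2.24,"tz":0.99,"rz":8.1},
{"tx":0.15,"ty":2.24,"tz":1,"rz":8.2},
{"tx":0.47,"ty":2.2,"tz":0.99,"rz":8.1},
-- at [ 587. -312.  150.] 0.0
```

move_arm(increments=[{"tx": -2.1, "ty": 0.8, "tz": 1, "rx": 0, "ry": 0, "rz": 8.2, "gripper": 1}, {"tx": -2, "ty": 1.1, "tz": 1, "rx": 0, "ry": 0, "rz": 8.2, "gripper": 1}, {"tx": -1.8, "ty": 1.3, "tz": 1, "rx": 0, "ry": 0, "rz": 8.2, "gripper": 1}, {"tx": -1.6, "ty": 1.6, "tz": 1, "rx": 0, "ry": 0, "rz": 8.2, "gripper": 1}, {"tx": -1.3, "ty": 1.8, "tz": 1, "rx": 0, "ry": 0, "rz": 8.2, "gripper": 1}, {"tx": -1.1, "ty": 2, "tz": 1, "rx": 0, "ry": 0, "rz": 8.2, "gripper": 1}, {"tx": -0.8, "ty": 2.1, "tz": 1, "rx": 0, "ry": 0, "rz": 8.2, "gripper": 1}, {"tx": -0.5, "ty": 2.2, "tz": 1, "rx": 0, "ry": 0, "rz": 8.2, "gripper": 1}, {"tx": -0.2, "ty": 2.2, "tz": 1, "rx": 0, "ry": 0, "rz": 8.1, "gripper": 1}, {"tx": 0.2, "ty": 2.2, "tz": 1, "rx": 0, "ry": 0, "rz": 8.2, "gripper": 1}, {"tx": 0.5, "ty": 2.2, "tz": 1, "rx": 0, "ry": 0, "rz": 8.1, "gripper": 1}, {"tx": 0, "ty": 0, "tz": 0, "rx": 0, "ry": 0, "rz": 0, "gripper": 1}])

```text
clock: 4.8
eef_pos: [587.4, -313.8, 147.8]
tcp_rot: [3.142, 0.001, -0.005]
contact_force: [0.6, -0.6, -0.1]
opening: 0.996
```

```bash
python3 - <<'E'
from h import *
s=r.sense(); a,d=r.grab_frame('wrist'); P=pts('wrist',d,s)
print(s['eef_pos'],s['tcp_rot'],s['qpos'])
save(a,'w3.png'); A=a.astype(int)
for o in r.cut_out('cell','wrist')[:3]:
    m=o['mask']&(P[...,2]>36)&(P[...,2]<44); p=P[m]; print(o['confidence'],o['bbox'],len(p))
    if len(p)>20: print(cv2.minAreaRect(p[:,:2].astype(np.float32)),np.median(p,0))
E
```

```text
[ 587.40830633 -313.77161962  147.83047508] [ 3.14156795e+00  9.38996453e-04 -5.31362826e-03] [-4.92617722e-01  4.97495161e-01  1.60922421e+00 -5.36508054e-04
  1.03569148e+00  1.08376599e+00]
0.64 [176.9, 202.3, 258.5, 270.4] 2064
((540.0110473632812, -218.37379455566406), (39.8447380065918, 60.162330627441406), 40.26947021484375) [ 545.96790842 -222.02555591   39.97333622]
0.24 [3.3, 217.3, 96.7, 310.3] 0
```

View pics/w3.png

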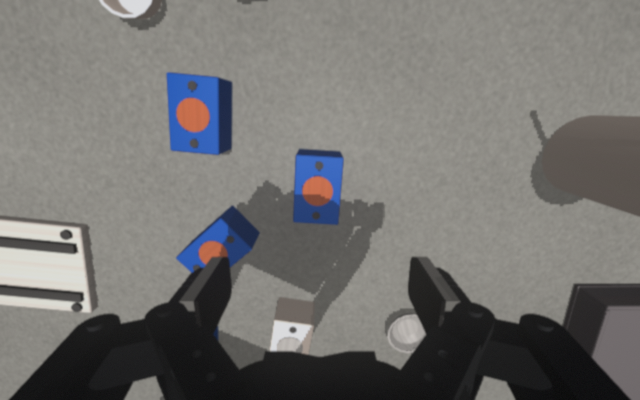

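The target cell is at (318,190); the network missed it. I'll fit its top face from depth in that window.

```bash
python3 - <<'E'
from h import *
s=r.sense(); a,d=r.grab_frame('wrist'); P=pts('wrist',d,s)
m=np.zeros(d.shape,bool);m[135:235,280:355]=1; m&=(P[...,2]>36)&(P[...,2]<44)
p=P[m]; print(len(p),cv2.minAreaRect(p[:,:2].astype(np.float32)),np.median(p,0))
E
```

```text
3171 ((597.8692016601562, -313.05181884765625), (40.00583267211914, 60.03208923339844), 86.12045288085938) [ 599.89023118 -313.20885354   40.13684025]
```

```bash
python3 - <<'E'
from h import *
s=r.sense();print(s['eef_pos'],s['tcp_rot'])
plan([(589.9,-312.5,60,-.068),(589.9,-312.5,12,-.068)],step=40)
E
```

```text
[ 587.02592981 -311.61554238  149.34927553] [-3.14113982e+00  4.15052451e-04  1.57941444e-03]
{"tx":0.1,"ty":0.03,"tz":2.98,"rz":1.3},
{"tx":0.09,"ty":0.03,"tz":2.98,"rz":1.3},
{"tx":0.1,"ty":0.02,"tz":2.97,"rz":1.4},
-- at [ 589.9 -312.5   60. ] -0.068
{"tx":-0,"ty":0,"tz":2.4,"rz":-0},
{"tx":-0,"ty":0,"tz":2.4,"rz":-0},
-- at [ 589.9 -312.5   12. ] -0.068
```

move_arm(increments=[{"tx": 0.1, "ty": 0.03, "tz": 3, "rx": 0, "ry": 0, "rz": 1.3, "gripper": 1}, {"tx": 0.1, "ty": 0.03, "tz": 3, "rx": 0, "ry": 0, "rz": 1.3, "gripper": 1}, {"tx": 0.1, "ty": 0.02, "tz": 3, "rx": 0, "ry": 0, "rz": 1.4, "gripper": 1}, {"tx": 0, "ty": 0, "tz": 2, "rx": 0, "ry": 0, "rz": 0, "gripper": 1}, {"tx": 0, "ty": 0, "tz": 1.7, "rx": 0, "ry": 0, "rz": 0, "gripper": 1}, {"tx": 0, "ty": 0, "tz": 1, "rx": 0, "ry": 0, "rz": 0, "gripper": 1}, {"tx": 0, "ty": 0, "tz": 0, "rx": 0, "ry": 0, "rz": 0, "gripper": 1}, {"tx": 0, "ty": 0, "tz": 0, "rx": 0, "ry": 0, "rz": 0, "gripper": -1}, {"tx": 0, "ty": 0, "tz": 0, "rx": 0, "ry": 0, "rz": 0, "gripper": -1}, {"tx": 0, "ty": 0, "tz": 0, "rx": 0, "ry": 0, "rz": 0, "gripper": -1}, {"tx": 0, "ty": 0, "tz": 0, "rx": 0, "ry": 0, "rz": 0, "gripper": -1}, {"tx": 0, "ty": 0, "tz": 0, "rx": 0, "ry": 0, "rz": 0, "gripper": -1}], squeeze=40)

```text
clock: 6.15
eef_pos: [590.8, -313.6, 13.5]
tcp_rot: [3.141, -0.002, -0.071]
contact_force: [-0.7, -0.3, 7.3]
opening: 0.465
```

move_arm(increments=[{"tx": 0, "ty": 0, "tz": 0, "rx": 0, "ry": 0, "rz": 0, "gripper": -1}, {"tx": 0, "ty": 0, "tz": 0, "rx": 0, "ry": 0, "rz": 0, "gripper": -1}])

```text
clock: 6.35
eef_pos: [590.8, -313.7, 13.4]
tcp_rot: [3.141, -0.002, -0.071]
contact_force: [-1.5, 0.7, 6.1]
opening: 0.46
```

```bash
python3 - <<'E'
from h import *
plan([(590,-313,85,-.07),(507.3,-50.7,80,1.4535)],step=40)
E
```

```text
{"tx":-0.04,"ty":-0.03,"tz":-3.58,"rz":-0},
{"tx":-0.05,"ty":-0.03,"tz":-3.58,"rz":-0.1},
-- at [ 590. -313.   85.] -0.069
{"tx":-0.91,"ty":-2.33,"tz":0.05,"rz":-7.9},
{"tx":-0.59,"ty":-2.43,"tz":0.05,"rz":-7.9},
{"tx":-0.25,"ty":-2.49,"tz":0.04,"rz":-7.9},
{"tx":0.1,"ty":-2.5,"tz":0.05,"rz":-7.9},
{"tx":0.44,"ty":-2.46,"tz":0.04,"rz":-7.9},
{"tx":0.77,"ty":-2.38,"tz":0.05,"rz":-8},
{"tx":1.1,"ty":-2.25,"tz":0.04,"rz":-7.9},
{"tx":1.39,"ty":-2.07,"tz":0.05,"rz":-8},
{"tx":1.67,"ty":-1.86,"tz":0.04,"rz":-7.9},
{"tx":1.91,"ty":-1.61,"tz":0.05,"rz":-8},
{"tx":2.12,"ty":-1.33,"tz":0.04,"rz":-7.9},
-- at [507.3 -50.7  80. ] 1.453
```

move_arm(increments=[{"tx": 0, "ty": 0, "tz": -3.6, "rx": 0, "ry": 0, "rz": 0, "gripper": -1}, {"tx": -0.1, "ty": -0.1, "tz": -3.6, "rx": 0, "ry": 0, "rz": 0, "gripper": -1}, {"tx": -0.9, "ty": -2.3, "tz": 0, "rx": 0, "ry": 0, "rz": -7.9, "gripper": -1}, {"tx": -0.6, "ty": -2.4, "tz": 0, "rx": 0, "ry": 0, "rz": -7.9, "gripper": -1}, {"tx": -0.2, "ty": -2.5, "tz": 0, "rx": 0, "ry": 0, "rz": -7.9, "gripper": -1}, {"tx": 0.1, "ty": -2.5, "tz": 0, "rx": 0, "ry": 0, "rz": -7.9, "gripper": -1}, {"tx": 0.4, "ty": -2.5, "tz": 0, "rx": 0, "ry": 0, "rz": -7.9, "gripper": -1}, {"tx": 0.8, "ty": -2.4, "tz": 0, "rx": 0, "ry": 0, "rz": -8, "gripper": -1}, {"tx": 1.1, "ty": -2.2, "tz": 0.1, "rx": 0, "ry": 0, "rz": -7.9, "gripper": -1}, {"tx": 1.4, "ty": -2.1, "tz": 0.1, "rx": 0, "ry": 0, "rz": -8, "gripper": -1}, {"tx": 1.7, "ty": -1.9, "tz": 0.1, "rx": 0, "ry": 0, "rz": -7.9, "gripper": -1}, {"tx": 1.9, "ty": -1.6, "tz": 0.1, "rx": 0, "ry": 0, "rz": -8, "gripper": -1}])

```text
clock: 7.55
eef_pos: [514.0, -72.4, 80.3]
tcp_rot: [3.142, 0.0, 1.319]
contact_force: [0.3, 0.3, -2.0]
opening: 0.461
```

move_arm(increments=[{"tx": 2.1, "ty": -1.3, "tz": 0.1, "rx": 0, "ry": 0, "rz": -7.9, "gripper": -1}, {"tx": 0, "ty": 0, "tz": 0, "rx": 0, "ry": 0, "rz": 0, "gripper": -1}, {"tx": 0, "ty": 0, "tz": 0, "rx": 0, "ry": 0, "rz": 0, "gripper": -1}])

```text
clock: 7.85
eef_pos: [507.4, -49.5, 79.5]
tcp_rot: [3.141, 0.0, 1.45]
contact_force: [-0.5, 0.2, -0.9]
opening: 0.46
```

```bash
python3 - <<'E'
from h import *
s=r.sense(); a,d=r.grab_frame('wrist'); P=pts('wrist',d,s); save(a,'w4.png'); np.savez('w4.npz',a=a,P=P)
print(s['eef_pos'],s['tcp_rot'],s['contact_force'],s['opening'])
plan([(507.3,-50.7,40,1.4535),(507.3,-50.7,26,1.4535)],step=20)
E
```

```text
[507.38914881 -49.51800636  79.45753608] [3.14122089e+00 1.66829267e-04 1.45040119e+00] [-0.50743737  0.15467016 -0.85151372] 0.460164940481476
{"tx":-0.04,"ty":-0.02,"tz":1.98,"rz":-0.1},
{"tx":-0.03,"ty":-0.01,"tz":1.97,"rz":-0.1},
-- at [507.3 -50.7  40. ] 1.453
{"tx":-0,"ty":-0,"tz":1.4,"rz":-0},
-- at [507.3 -50.7  26. ] 1.453
```

View pics/w4.png

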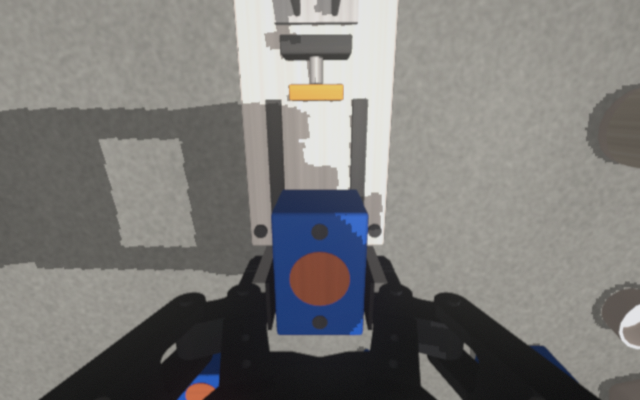

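```bash
python3 - <<'E'
from h import *
f=np.load('w4.npz');P=f['P'];a=f['a'].astype(int)
yaw=-1.688;u=np.array([np.cos(yaw),np.sin(yaw)]);v=np.array([-u[1],u[0]]);o=np.array([513.4,1.0])
m=np.zeros(P.shape[:2],bool);m[95:190,255:380]=1
m&=(a.sum(-1)<220)&(P[...,2]>14.5)&(P[...,2]<19.5);D=P[m]
s=(D[:,:2]-o)@u;t=(D[:,:2]-o)@v
for sg in(1,-1):
    k=(sg*t>0)&(abs(t)<36); print(len(t[k]),np.percentile(t[k],[2,50,98]),np.percentile(s[k],[1,99]),np.polyfit(s[k],t[k],1))
print('tcp',(np.array([507.4,-49.5])-o)@u,(np.array([507.4,-49.5])-o)@v)
m=np.zeros(P.shape[:2],bool);m[190:340,265:375]=1
m&=(a[...,2]>a[...,0]+20)&(P[...,2]>100)&(P[...,2]<112);D=P[m];print(len(D),np.median(D[:,2]) if len(D) else 0)
if len(D):
    s=(D[:,:2]-o)@u;t=(D[:,:2]-o)@v;print(np.percentile(s,[1,99]),np.percentile(t,[1,99]))
m=np.zeros(P.shape[:2],bool);m[80:104,280:350]=1
m&=(a[...,0]-a[...,2]>70)&(P[...,2]>27);D=P[m];print('nose',np.percentile((D[:,:2]-o)@u,[50,90,98,99.5]),np.percentile((D[:,:2]-o)@v,[1,50,99]),len(D))
E
```

```text
Traceback (most recent call last):
IndexError: index -1 is out of bounds for axis 0 with size 0
```

```bash
python3 - <<'E'
from h import *
f=np.load('w4.npz');P=f['P'];a=f['a'].astype(int)
yaw=-1.688;u=np.array([np.cos(yaw),np.sin(yaw)]);v=np.array([-u[1],u[0]]);o=np.array([513.4,1.0])
S=(P[...,:2]-o)@u;T=(P[...,:2]-o)@v;Z=P[...,2]
for row in(120,150,170):
    print(row,[(c,int(a[row,c].sum()),round(float(T[row,c]),1),round(float(Z[row,c]),1)) for c in list(range(264,290,3))+list(range(344,372,3))])
q=np.array([507.4,-49.5]);print('tcp',(q-o)@u,(q-o)@v)
for c in(300,330): print([(row,round(float(S[row,c]),1),round(float(Z[row,c]),1)) for row in range(84,106,2)])
print('celltop',S[200:340:20,320].round(1),Z[215:340:20,320].round(1),'t at row 290',[(c,T[290,c].round(1)) for c in(276,280,362,366)])
E
```

```text
120 [(264, 446, -35.5, 11.1), (267, 230, -32.3, 18.1), (270, 218, -30.5, 17.1), (273, 219, -28.5, 17.6), (276, 219, -26.6, 17.1), (279, 216, -24.7, 16.9), (282, 373, -23.3, 12.3), (285, 461, -21.4, 11.2), (288, 460, -19.4, 11.9), (344, 688, 17.9, 12.4), (347, 687, 20.0, 11.5), (350, 490, 21.9, 12.7), (353, 308, 23.5, 16.4), (356, 325, 25.4, 17.0), (359, 323, 27.3, 17.5), (362, 316, 29.3, 16.9), (365, 317, 31.0, 18.4), (368, 661, 34.0, 11.6), (371, 686, 36.0, 11.7)]
150 [(264, 449, -36.5, 11.6), (267, 398, -34.5, 11.6), (270, 201, -31.5, 17.8), (273, 204, -29.6, 16.6), (276, 205, -27.6, 17.0), (279, 206, -25.6, 16.9), (282, 237, -23.5, 17.3), (285, 450, -22.0, 12.7), (288, 464, -19.9, 13.2), (344, 687, 18.3, 12.3), (347, 685, 20.5, 11.4), (350, 467, 22.4, 12.9), (353, 307, 24.0, 17.1), (356, 314, 26.0, 16.9), (359, 307, 27.9, 17.2), (362, 303, 29.9, 17.4), (365, 403, nan, nan), (368, 684, 34.8, 11.9), (371, 689, 36.8, 12.5)]
170 [(264, 453, -37.4, 11.4), (267, 441, -35.1, 12.5), (270, 201, -32.4, 16.3), (273, 192, -30.1, 18.2), (276, 196, -28.0, 18.6), (279, 194, -26.2, 16.9), (282, 1
[... 281 characters left out ...]
), (371, 686, 37.5, 12.2)]
tcp 50.85515832036064 -0.05359301310564213
[(84, -37.5, 34.4), (86, -36.4, 34.0), (88, -35.3, 34.4), (90, -34.2, 34.5), (92, -33.2, 33.0), (94, -32.1, 34.0), (96, -31.0, 33.4), (98, -29.9, 33.6), (100, -28.9, 27.1), (102, -28.1, 11.6), (104, -26.8, 12.3)]
[(84, -37.5, 33.8), (86, -36.4, 33.7), (88, -35.3, 33.9), (90, -34.2, 33.6), (92, -33.2, 32.7), (94, -32.0, 33.9), (96, -30.9, 34.6), (98, -29.8, 33.7), (100, -29.0, 22.7), (102, -28.0, 12.0), (104, -26.7, 12.7)]
celltop [15.9 19.1 28.2 37.1 46.5 56.8 66.9] [106.3 106.1 107.4 107.1 107.3 106.8   0.7] t at row 290 [(276, np.float64(-18.0)), (280, np.float64(-16.0)), (362, np.float64(19.7)), (366, np.float64(20.9))]
```

move_arm(increments=[{"tx": 0, "ty": -0.08, "tz": 2, "rx": 0, "ry": 0, "rz": -0.1, "gripper": -1}, {"tx": 0, "ty": 0, "tz": 1.5, "rx": 0, "ry": 0, "rz": 0, "gripper": -1}, {"tx": 0, "ty": 0, "tz": 1, "rx": 0, "ry": 0, "rz": 0, "gripper": -1}, {"tx": 0, "ty": 0, "tz": 0.5, "rx": 0, "ry": 0, "rz": 0, "gripper": -1}, {"tx": 0, "ty": 0, "tz": 0.3, "rx": 0, "ry": 0, "rz": 0, "gripper": -1}, {"tx": 0, "ty": 0, "tz": 0, "rx": 0, "ry": 0, "rz": 0, "gripper": -1}, {"tx": 0, "ty": 0, "tz": 0, "rx": 0, "ry": 0, "rz": 0, "gripper": -1}])

```text
clock: 8.6
eef_pos: [506.9, -49.7, 26.7]
tcp_rot: [3.141, 0.0, 1.453]
contact_force: [0.4, 0.1, -2.4]
opening: 0.459
```

move_arm(increments=[{"tx": 0, "ty": 0, "tz": 0.1, "rx": 0, "ry": 0, "rz": 0, "gripper": -1}, {"tx": 0, "ty": 0, "tz": 0.1, "rx": 0, "ry": 0, "rz": 0, "gripper": -1}, {"tx": 0, "ty": 0, "tz": 0, "rx": 0, "ry": 0, "rz": 0, "gripper": -1}])

```text
clock: 8.9
eef_pos: [507.0, -49.7, 25.4]
tcp_rot: [3.141, 0.0, 1.453]
contact_force: [-3.6, 0.2, 10.9]
opening: 0.458
```

move_arm(increments=[{"tx": 0, "ty": 0, "tz": -0.05, "rx": 0, "ry": 0, "rz": 0, "gripper": -1}, {"tx": 0, "ty": 0, "tz": 0, "rx": 0, "ry": 0, "rz": 0, "gripper": 0.5}, {"tx": 0, "ty": 0, "tz": 0, "rx": 0, "ry": 0, "rz": 0, "gripper": 0.5}, {"tx": 0, "ty": 0, "tz": 0, "rx": 0, "ry": 0, "rz": 0, "gripper": 0.5}, {"tx": 0, "ty": 0, "tz": -2.5, "rx": 0, "ry": 0, "rz": 0, "gripper": 0.5}, {"tx": 0, "ty": 0, "tz": -3.5, "rx": 0, "ry": 0, "rz": 0, "gripper": 0.5}, {"tx": 0, "ty": 0, "tz": -2, "rx": 0, "ry": 0, "rz": 0, "gripper": 0.5}, {"tx": 0, "ty": 0, "tz": 0, "rx": 0, "ry": 0, "rz": 0, "gripper": 0.5}])

```text
clock: 9.7
eef_pos: [508.5, -49.8, 107.4]
tcp_rot: [3.137, -0.0, 1.453]
contact_force: [-0.1, 1.1, -0.4]
opening: 0.751
```

```bash
cat >> h.py <<'E'
yaw=-1.688;u=np.array([np.cos(yaw),np.sin(yaw)]);v=np.array([-u[1],u[0]]);o=np.array([513.4,1.0])
def fx(p): p=np.array(p)[:2]-o; return p@u,p@v
def wd(s,t): return o+s*u+t*v
E
python3 - <<'E'
from h import *
s=r.sense(); a,d=r.grab_frame('wrist'); P=pts('wrist',d,s); A=a.astype(int)
print(s['eef_pos'],s['tcp_rot'],s['contact_force'])
m=(P[...,2]>47)&(P[...,2]<57); S=(P[...,:2]-o)@u;T=(P[...,:2]-o)@v; m&=(abs(T)<30)&(S>-20)&(S<90)
p=np.c_[S[m],T[m]].astype(np.float32); print(len(p),cv2.minAreaRect(p),np.median(P[m],0)); save(a,'w5.png')
E
```

```text
[508.47310427 -49.81203121 107.37579756] [ 3.13665381e+00 -8.10090885e-05  1.45273387e+00] [-0.10222707  1.07469009 -0.44231634]
4778 ((45.79750061035156, 0.8407821655273438), (40.1042366027832, 59.69068908691406), 89.92521667480469) [509.08851474 -42.07508877  52.31290647]
```

View pics/w5.png

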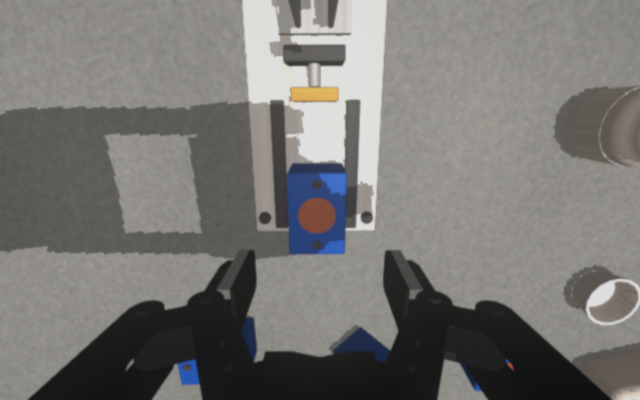

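```bash
python3 - <<'E'
from h import *
w=wd(112,.3);plan([(*w,107,-.117),(*w,18,-.117)],step=40)
E
```

```text
{"tx":-0.55,"ty":0,"tz":-0.01,"rz":8.2},
{"tx":-0.55,"ty":0.08,"tz":-0.01,"rz":8.2},
{"tx":-0.53,"ty":0.16,"tz":-0.01,"rz":8.2},
{"tx":-0.5,"ty":0.23,"tz":-0.01,"rz":8.2},
{"tx":-0.46,"ty":0.3,"tz":-0.01,"rz":8.2},
{"tx":-0.42,"ty":0.37,"tz":-0.01,"rz":8.2},
{"tx":-0.36,"ty":0.42,"tz":-0.01,"rz":8.1},
{"tx":-0.3,"ty":0.47,"tz":-0.01,"rz":8.2},
{"tx":-0.23,"ty":0.51,"tz":-0.01,"rz":8.1},
{"tx":-0.15,"ty":0.53,"tz":-0.01,"rz":8.2},
{"tx":-0.07,"ty":0.55,"tz":-0.01,"rz":8.1},
-- at [ 500.6 -110.2  107. ] -0.116
{"tx":-0,"ty":0,"tz":2.97,"rz":0},
{"tx":-0,"ty":0,"tz":2.96,"rz":0},
{"tx":-0,"ty":0,"tz":2.97,"rz":0},
-- at [ 500.6 -110.2   18. ] -0.116
```

move_arm(increments=[{"tx": -0.55, "ty": 0, "tz": 0, "rx": 0, "ry": 0, "rz": 8.2, "gripper": -1}, {"tx": -0.55, "ty": 0.08, "tz": 0, "rx": 0, "ry": 0, "rz": 8.2, "gripper": -1}, {"tx": -0.53, "ty": 0.16, "tz": 0, "rx": 0, "ry": 0, "rz": 8.2, "gripper": -1}, {"tx": -0.5, "ty": 0.23, "tz": 0, "rx": 0, "ry": 0, "rz": 8.2, "gripper": -1}, {"tx": -0.46, "ty": 0.3, "tz": 0, "rx": 0, "ry": 0, "rz": 8.2, "gripper": -1}, {"tx": -0.42, "ty": 0.37, "tz": 0, "rx": 0, "ry": 0, "rz": 8.2, "gripper": -1}, {"tx": -0.36, "ty": 0.42, "tz": 0, "rx": 0, "ry": 0, "rz": 8.1, "gripper": -1}, {"tx": -0.3, "ty": 0.47, "tz": 0, "rx": 0, "ry": 0, "rz": 8.2, "gripper": -1}, {"tx": -0.23, "ty": 0.51, "tz": 0, "rx": 0, "ry": 0, "rz": 8.1, "gripper": -1}, {"tx": -0.15, "ty": 0.53, "tz": 0, "rx": 0, "ry": 0, "rz": 8.2, "gripper": -1}, {"tx": -0.07, "ty": 0.55, "tz": 0, "rx": 0, "ry": 0, "rz": 8.1, "gripper": -1}])

```text
clock: 10.85
eef_pos: [498.7, -110.2, 103.3]
tcp_rot: [-3.141, 0.002, -0.122]
contact_force: [0.1, 0.6, -0.0]
opening: -0.001
```

move_arm(increments=[{"tx": 0, "ty": 0, "tz": 3, "rx": 0, "ry": 0, "rz": 0, "gripper": -1}, {"tx": 0, "ty": 0, "tz": 3, "rx": 0, "ry": 0, "rz": 0, "gripper": -1}, {"tx": 0, "ty": 0, "tz": 2.9, "rx": 0, "ry": 0, "rz": 0, "gripper": -1}, {"tx": 0, "ty": 0, "tz": 0, "rx": 0, "ry": 0, "rz": 0, "gripper": -1}, {"tx": 0, "ty": 0, "tz": 0, "rx": 0, "ry": 0, "rz": 0, "gripper": -1}])

```text
clock: 11.35
eef_pos: [498.7, -110.0, 15.0]
tcp_rot: [-3.141, 0.003, -0.116]
contact_force: [0.2, -0.1, -0.1]
opening: -0.002
```

```bash
python3 - <<'E'
from h import *
s=r.sense();print(s['eef_pos'],s['tcp_rot'],fx(s['eef_pos']),s['contact_force'],s['opening'])
E
```

```text
[ 498.69176667 -109.95639069   14.986007  ] [-3.14131663e+00  2.78277885e-03 -1.16287325e-01] (np.float64(111.91509027946108), np.float64(-1.6325837714765772)) [ 0.21572119 -0.10905655 -0.05917698] -0.00158515285985425
```

move_arm(increments=[{"tx": 0.2, "ty": -0.8, "tz": -0.4, "rx": 0, "ry": 0, "rz": 0, "gripper": -1}, {"tx": 0, "ty": -0.8, "tz": 0, "rx": 0, "ry": 0, "rz": 0, "gripper": -1}, {"tx": 0, "ty": -0.5, "tz": 0, "rx": 0, "ry": 0, "rz": 0, "gripper": -1}, {"tx": 0, "ty": -0.5, "tz": 0, "rx": 0, "ry": 0, "rz": 0, "gripper": -1}, {"tx": 0, "ty": -0.5, "tz": 0, "rx": 0, "ry": 0, "rz": 0, "gripper": -1}, {"tx": 0, "ty": -0.5, "tz": 0, "rx": 0, "ry": 0, "rz": 0, "gripper": -1}, {"tx": 0, "ty": -0.5, "tz": 0, "rx": 0, "ry": 0, "rz": 0, "gripper": -1}, {"tx": 0, "ty": -0.5, "tz": 0, "rx": 0, "ry": 0, "rz": 0, "gripper": -1}, {"tx": 0, "ty": -0.5, "tz": 0, "rx": 0, "ry": 0, "rz": 0, "gripper": -1}, {"tx": 0, "ty": 0, "tz": 0, "rx": 0, "ry": 0, "rz": 0, "gripper": -1}])

```text
clock: 12.35
eef_pos: [507.5, -59.1, 19.6]
tcp_rot: [-3.141, 0.0, -0.116]
contact_force: [-0.6, -0.5, -0.2]
opening: 0.001
```

```bash
cat > st.py <<'E'
from h import *
s=r.sense();f=s['contact_force'];print(s['clock'],'fixture',fx(s['eef_pos']),s['eef_pos'][2],'force u,v,z',f[:2]@u,f[:2]@v,f[2],s['tcp_rot'])
a,d=r.grab_frame('wrist'); s=r.sense(); P=pts('wrist',d,s)
S=(P[...,:2]-o)@u;T=(P[...,:2]-o)@v;m=(P[...,2]>47)&(P[...,2]<57)&(abs(T)<30)&(S>-45)&(S<90)
p=np.c_[S[m],T[m]].astype(np.float32)
if len(p)>50: print(len(p),cv2.minAreaRect(p),np.percentile(p,[1,99],axis=0).round(1),np.median(P[m][:,2]))
save(a,'last.png')
E
python3 st.py
```

```text
12.35 fixture (np.float64(60.349750201358326), np.float64(1.1148694105230463)) 19.64391616734768 force u,v,z 0.5312633623164403 -0.5550873242885129 -0.19125450609283925 [-3.14134137e+00  4.05186524e-04 -1.16004437e-01]
8314 ((30.583633422851562, 0.5521926879882812), (88.33489990234375, 40.64405059814453), 0.459218293428421) [[-12.2 -14.4]
 [ 67.4  20.1]] 52.02199678020416
```

move_arm(increments=[{"tx": 0, "ty": -0.5, "tz": 0, "rx": 0, "ry": 0, "rz": 0, "gripper": -1}, {"tx": 0, "ty": -0.5, "tz": 0, "rx": 0, "ry": 0, "rz": 0, "gripper": -1}, {"tx": 0, "ty": -0.4, "tz": 0, "rx": 0, "ry": 0, "rz": 0, "gripper": -1}, {"tx": 0, "ty": -0.1, "tz": 0, "rx": 0, "ry": 0, "rz": 0, "gripper": -1}, {"tx": 0, "ty": 0, "tz": 0, "rx": 0, "ry": 0, "rz": 0, "gripper": -1}])

```text
clock: 12.9
eef_pos: [509.3, -44.6, 19.8]
tcp_rot: [-3.142, 0.0, -0.116]
contact_force: [-0.4, 0.1, 1.0]
opening: 0.002
```

move_arm(increments=[{"tx": 0, "ty": -0.1, "tz": 0, "rx": 0, "ry": 0, "rz": 0, "gripper": -1}, {"tx": 0, "ty": 0, "tz": 0, "rx": 0, "ry": 0, "rz": 0, "gripper": -1}])

```text
clock: 13.1
eef_pos: [509.5, -43.8, 19.8]
tcp_rot: [-3.142, -0.0, -0.116]
contact_force: [0.6, -0.8, 0.5]
opening: -0.004
```

move_arm(increments=[{"tx": 0, "ty": -0.1, "tz": 0, "rx": 0, "ry": 0, "rz": 0, "gripper": -1}, {"tx": 0, "ty": -0.1, "tz": 0, "rx": 0, "ry": 0, "rz": 0, "gripper": -1}, {"tx": 0, "ty": 0, "tz": 0, "rx": 0, "ry": 0, "rz": 0, "gripper": -1}])

```text
clock: 13.4
eef_pos: [509.6, -42.2, 19.9]
tcp_rot: [3.141, 0.0, -0.116]
contact_force: [-1.0, -4.0, 0.5]
opening: -0.002
```

move_arm(increments=[{"tx": 0, "ty": -0.05, "tz": 0, "rx": 0, "ry": 0, "rz": 0, "gripper": -1}, {"tx": 0, "ty": 0, "tz": 0, "rx": 0, "ry": 0, "rz": 0, "gripper": -1}, {"tx": 0, "ty": 0, "tz": 0, "rx": 0, "ry": 0, "rz": 0, "gripper": -1}])

```text
clock: 13.7
eef_pos: [509.6, -41.8, 19.9]
tcp_rot: [3.141, 0.0, -0.116]
contact_force: [-1.7, -5.3, 2.1]
opening: 0.002
```

move_arm(increments=[{"tx": 0, "ty": -0.05, "tz": 0, "rx": 0, "ry": 0, "rz": 0, "gripper": -1}, {"tx": 0, "ty": 0, "tz": 0, "rx": 0, "ry": 0, "rz": 0, "gripper": -1}, {"tx": 0, "ty": 0, "tz": 0, "rx": 0, "ry": 0, "rz": 0, "gripper": -1}, {"tx": 0, "ty": 0, "tz": 0, "rx": 0, "ry": 0, "rz": 0, "gripper": -1}])

```text
clock: 14.1
eef_pos: [509.7, -41.4, 19.9]
tcp_rot: [3.141, 0.0, -0.116]
contact_force: [-1.8, -6.5, 0.9]
opening: 0.002
```

```bash
python3 st.py
```

```text
14.1 fixture (np.float64(42.57985195181827), np.float64(1.2736520996403784)) 19.878436159552535 force u,v,z 6.613819994828582 -0.9977429645305296 0.884911668417341 [ 3.14093077e+00  2.33862746e-05 -1.16126396e-01]
8256 ((12.888668060302734, 0.5397815704345703), (40.3768424987793, 87.7512435913086), 89.99585723876953) [[-29.7 -14. ]
 [ 50.3  20.4]] 52.08012654628906
```

move_arm(increments=[{"tx": 0, "ty": 0.05, "tz": 0, "rx": 0, "ry": 0, "rz": 0, "gripper": -1}, {"tx": 0, "ty": 0.05, "tz": 0, "rx": 0, "ry": 0, "rz": 0, "gripper": -1}, {"tx": 0, "ty": 0.05, "tz": 0, "rx": 0, "ry": 0, "rz": 0, "gripper": -1}, {"tx": 0, "ty": 0.05, "tz": 0, "rx": 0, "ry": 0, "rz": 0, "gripper": -1}, {"tx": 0, "ty": 0.05, "tz": 0, "rx": 0, "ry": 0, "rz": 0, "gripper": -1}, {"tx": 0, "ty": 0.05, "tz": 0, "rx": 0, "ry": 0, "rz": 0, "gripper": -1}, {"tx": 0, "ty": 0.1, "tz": 0, "rx": 0, "ry": 0, "rz": 0, "gripper": -1}, {"tx": 0, "ty": 0.2, "tz": 0, "rx": 0, "ry": 0, "rz": 0, "gripper": -1}, {"tx": 0, "ty": 0.4, "tz": 0, "rx": 0, "ry": 0, "rz": 0, "gripper": -1}, {"tx": 0, "ty": 1.5, "tz": 0, "rx": 0, "ry": 0, "rz": 0, "gripper": -1}, {"tx": 0, "ty": 1.5, "tz": -1, "rx": 0, "ry": 0, "rz": 0, "gripper": -1}, {"tx": 0, "ty": 0, "tz": -4, "rx": 0, "ry": 0, "rz": 0, "gripper": -1}])

```text
clock: 15.35
eef_pos: [502.2, -82.5, 68.0]
tcp_rot: [3.142, 0.006, -0.118]
contact_force: [1.4, 0.2, -0.0]
opening: -0.0
```

```bash
python3 - <<'E'
from h import *
s=r.sense();p=s['eef_pos'];print(fx(p),p[2])
plan([(*p[:2],255,-.116),(*wd(-135,0),255,1.4535)],step=45)
E
```

```text
(np.float64(84.27728830682302), np.float64(-1.3087876159080203)) 67.97041162928245
{"tx":0,"ty":-0,"tz":-3.74,"rz":-0},
{"tx":0,"ty":-0,"tz":-3.74,"rz":-0},
{"tx":0,"ty":-0,"tz":-3.74,"rz":-0},
{"tx":0,"ty":-0,"tz":-3.74,"rz":-0},
{"tx":0,"ty":-0,"tz":-3.74,"rz":-0.1},
-- at [502.2 -82.5 255. ] -0.116
{"tx":0.01,"ty":-1.99,"tz":-0,"rz":-8.2},
{"tx":0.3,"ty":-1.97,"tz":-0,"rz":-8.2},
{"tx":0.58,"ty":-1.91,"tz":-0,"rz":-8.2},
{"tx":0.84,"ty":-1.81,"tz":-0,"rz":-8.2},
{"tx":1.09,"ty":-1.67,"tz":-0,"rz":-8.2},
{"tx":1.32,"ty":-1.49,"tz":-0,"rz":-8.2},
{"tx":1.52,"ty":-1.29,"tz":-0,"rz":-8.1},
{"tx":1.69,"ty":-1.07,"tz":-0,"rz":-8.2},
{"tx":1.82,"ty":-0.81,"tz":-0,"rz":-8.1},
{"tx":1.91,"ty":-0.55,"tz":-0,"rz":-8.2},
{"tx":1.98,"ty":-0.27,"tz":-0,"rz":-8.1},
-- at [529.2 135.1 255. ] 1.453
```

move_arm(increments=[{"tx": 0, "ty": 0, "tz": -3.7, "rx": 0, "ry": 0, "rz": 0, "gripper": -1}, {"tx": 0, "ty": 0, "tz": -3.7, "rx": 0, "ry": 0, "rz": 0, "gripper": -1}, {"tx": 0, "ty": 0, "tz": -3.7, "rx": 0, "ry": 0, "rz": 0, "gripper": -1}, {"tx": 0, "ty": 0, "tz": -3.7, "rx": 0, "ry": 0, "rz": 0, "gripper": -1}, {"tx": 0, "ty": 0, "tz": -3.7, "rx": 0, "ry": 0, "rz": 0, "gripper": -1}, {"tx": 0, "ty": -2, "tz": 0, "rx": 0, "ry": 0, "rz": -8.2, "gripper": -1}, {"tx": 0.3, "ty": -2, "tz": 0, "rx": 0, "ry": 0, "rz": -8.2, "gripper": -1}, {"tx": 0.6, "ty": -1.9, "tz": 0, "rx": 0, "ry": 0, "rz": -8.2, "gripper": -1}, {"tx": 0.8, "ty": -1.8, "tz": 0, "rx": 0, "ry": 0, "rz": -8.2, "gripper": -1}, {"tx": 1.1, "ty": -1.7, "tz": 0, "rx": 0, "ry": 0, "rz": -8.2, "gripper": -1}, {"tx": 1.3, "ty": -1.5, "tz": 0, "rx": 0, "ry": 0, "rz": -8.2, "gripper": -1}, {"tx": 1.5, "ty": -1.3, "tz": 0, "rx": 0, "ry": 0, "rz": -8.1, "gripper": -1}])

```text
clock: 16.55
eef_pos: [521.6, 57.6, 255.6]
tcp_rot: [3.141, -0.0, 0.889]
contact_force: [-0.1, -0.6, -0.3]
opening: 0.008
```

move_arm(increments=[{"tx": 1.7, "ty": -1.1, "tz": 0, "rx": 0, "ry": 0, "rz": -8.2, "gripper": -1}, {"tx": 1.8, "ty": -0.8, "tz": 0, "rx": 0, "ry": 0, "rz": -8.1, "gripper": -1}, {"tx": 1.9, "ty": -0.6, "tz": 0, "rx": 0, "ry": 0, "rz": -8.2, "gripper": -1}, {"tx": 2, "ty": -0.3, "tz": 0, "rx": 0, "ry": 0, "rz": -8.1, "gripper": -1}, {"tx": 0, "ty": 0, "tz": 0, "rx": 0, "ry": 0, "rz": 0, "gripper": -1}, {"tx": 0, "ty": 0, "tz": 0, "rx": 0, "ry": 0, "rz": 0, "gripper": -1}])

```text
clock: 17.15
eef_pos: [530.5, 136.8, 255.2]
tcp_rot: [3.141, 0.0, 1.45]
contact_force: [-0.5, 0.1, 0.5]
opening: -0.001
```

```bash
python3 - <<'E'
from h import *
s=r.sense();p=s['eef_pos'];a,d=r.grab_frame('wrist');P=pts('wrist',d,s);A=a.astype(int)
print(fx(p),p[2],s['tcp_rot'])
S=(P[...,:2]-o)@u;T=(P[...,:2]-o)@v;Z=P[...,2]
m=(A[...,0]-A[...,1]>70)&(A[...,0]-A[...,2]>70)&(Z>40)&(abs(T)<40)
print('red',m.sum())
for z in range(60,175,10):
    k=m&(abs(Z-z)<5)
    if k.sum()>5: print(z,np.median(S[k]).round(1),np.percentile(S[k],[2,98]).round(1),np.percentile(T[k],[2,98]).round(1))
b,db=r.grab_frame('top');Pt=pts('top',db);k=(abs(Pt[...,2]-52)<5);St=(Pt[...,:2]-o)@u;Tt=(Pt[...,:2]-o)@v
k&=(b[...,2].astype(int)-b[...,0]>20)&(abs(Tt)<40)&(St>-45)&(St<90)
if k.sum(): print('cell top',k.sum(),np.percentile(St[k],[2,98]),np.percentile(Tt[k],[2,98]))
im=np.vstack([a,cv2.resize(b[180:230,260:360],(640,320),interpolation=cv2.INTER_CUBIC)]);save(cv2.resize(im,None,fx=.8,fy=.8),'w6.png')
E
```

```text
(np.float64(-136.84317333851723), np.float64(1.070705652415926)) 255.16005303441324 [3.14145103e+00 4.12972591e-04 1.44983844e+00]
red 408
120 -163.0 [-164.5 -161.2] [1.3 3.2]
130 -167.6 [-168.9 -165.8] [-0.2  3. ]
140 -170.9 [-172.7 -169.1] [-1.6  3.1]
150 -174.8 [-177.4 -172.8] [-3.4  3.6]
160 -185.6 [-192.9 -177.5] [-7.7  6.3]
cell top 134 [-27.49903655  30.40255761] [-21.1159226  17.7686575]
```

View pics/w6.png

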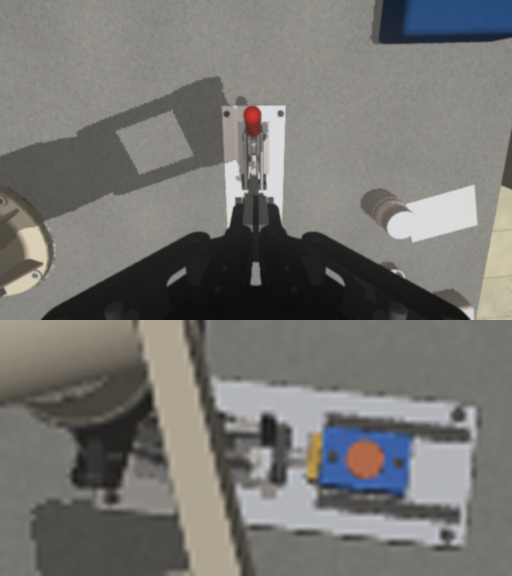

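```bash
python3 - <<'E'
from h import *
def tcp(val,R=110): f=1.19-val; return np.array([-140-R*np.cos(f)+9*np.sin(f)+11, 40+R*np.sin(f)+9*np.cos(f)])
s,_=fx(r.sense()['eef_pos']);z=r.sense()['eef_pos'][2]
q=tcp(0)+[4,0];print('approach tx,tz cm',(s-q[0])/10,(z-q[1])/10,q)
p=tcp(0)
for v_ in np.arange(.07,1.2,.07):
    n=tcp(v_);d=n-p;print(round(v_,2),'tx %.2f tz %.2f'%(-d[0]/10,-d[1]/10),n.round(1));p=n
E
```

```text
approach tx,tz cm 2.0994604957228007 10.95741223003083 [-157.52726524  145.46552525]
0.07 tx 0.73 tz 0.25 [-168.8  142.9]
0.14 tx 0.71 tz 0.30 [-175.9  139.9]
0.21 tx 0.69 tz 0.35 [-182.8  136.4]
0.28 tx 0.66 tz 0.40 [-189.4  132.4]
0.35 tx 0.63 tz 0.45 [-195.7  127.9]
0.42 tx 0.60 tz 0.49 [-201.7  123. ]
0.49 tx 0.56 tz 0.53 [-207.3  117.7]
0.56 tx 0.52 tz 0.57 [-212.6  112.1]
0.63 tx 0.48 tz 0.60 [-217.4  106.1]
0.7 tx 0.44 tz 0.63 [-221.8   99.7]
0.77 tx 0.39 tz 0.66 [-225.8   93.1]
0.84 tx 0.35 tz 0.69 [-229.2   86.2]
0.91 tx 0.30 tz 0.71 [-232.2   79. ]
0.98 tx 0.25 tz 0.73 [-234.7   71.7]
1.05 tx 0.20 tz 0.75 [-236.7   64.3]
1.12 tx 0.14 tz 0.76 [-238.1   56.7]
1.19 tx 0.09 tz 0.77 [-239.   49.]
```

move_arm(increments=[{"tx": 0.8, "ty": -0.1, "tz": 4, "rx": 0, "ry": 0, "rz": 0, "gripper": -1}, {"tx": 0, "ty": 0, "tz": 4, "rx": 0, "ry": 0, "rz": 0, "gripper": -1}, {"tx": 0, "ty": 0, "tz": 3, "rx": 0, "ry": 0, "rz": 0, "gripper": -1}, {"tx": 0.7, "ty": 0, "tz": 0, "rx": 0, "ry": 0, "rz": 0, "gripper": -1}, {"tx": 0.6, "ty": 0, "tz": 0, "rx": 0, "ry": 0, "rz": 0, "gripper": -1}, {"tx": 0.4, "ty": 0, "tz": 0, "rx": 0, "ry": 0, "rz": 0, "gripper": -1}, {"tx": 0.73, "ty": 0, "tz": 0.25, "rx": 0, "ry": 0, "rz": 0, "gripper": -1}, {"tx": 0.71, "ty": 0, "tz": 0.3, "rx": 0, "ry": 0, "rz": 0, "gripper": -1}, {"tx": 0, "ty": 0, "tz": 0, "rx": 0, "ry": 0, "rz": 0, "gripper": -1}])

```text
clock: 18.15
eef_pos: [534.5, 178.1, 139.7]
tcp_rot: [3.141, -0.001, 1.453]
contact_force: [0.2, -0.3, 1.2]
opening: -0.001
```

```bash
python3 - <<'E'
from h import *
s=r.sense();f=s['contact_force'];print(fx(s['eef_pos']),s['eef_pos'][2],f[:2]@u,f[:2]@v,f[2])
E
```

```text
(np.float64(-178.3922255365189), np.float64(0.25107998188564196)) 139.65909540321178 0.30966922818560333 0.26825997585962674 1.2486214717482045
```

move_arm(increments=[{"tx": 0.45, "ty": 0, "tz": 0.35, "rx": 0, "ry": 0, "rz": 0, "gripper": -1}, {"tx": 0.66, "ty": 0, "tz": 0.4, "rx": 0, "ry": 0, "rz": 0, "gripper": -1}, {"tx": 0.63, "ty": 0, "tz": 0.45, "rx": 0, "ry": 0, "rz": 0, "gripper": -1}, {"tx": 0.6, "ty": 0, "tz": 0.49, "rx": 0, "ry": 0, "rz": 0, "gripper": -1}, {"tx": 0.56, "ty": 0, "tz": 0.53, "rx": 0, "ry": 0, "rz": 0, "gripper": -1}, {"tx": 0.52, "ty": 0, "tz": 0.57, "rx": 0, "ry": 0, "rz": 0, "gripper": -1}, {"tx": 0.48, "ty": 0, "tz": 0.6, "rx": 0, "ry": 0, "rz": 0, "gripper": -1}, {"tx": 0, "ty": 0, "tz": 0, "rx": 0, "ry": 0, "rz": 0, "gripper": -1}])

```text
clock: 18.95
eef_pos: [538.1, 216.1, 104.2]
tcp_rot: [-3.14, 0.001, 1.453]
contact_force: [0.4, -0.6, 0.1]
opening: -0.003
```

```bash
python3 - <<'E'
from h import *
s=r.sense();f=s['contact_force'];print(fx(s['eef_pos']),s['eef_pos'][2],f[:2]@u,f[:2]@v,f[2])
E
```

```text
(np.float64(-216.5477274229262), np.float64(-0.5827420808917836)) 104.19370148721126 0.568147479202791 0.504349668860156 0.061342039683258534
```

move_arm(increments=[{"tx": 0.44, "ty": 0, "tz": 0.5, "rx": 0, "ry": 0, "rz": 0, "gripper": -1}, {"tx": 0.39, "ty": 0, "tz": 0.66, "rx": 0, "ry": 0, "rz": 0, "gripper": -1}, {"tx": 0.35, "ty": 0, "tz": 0.69, "rx": 0, "ry": 0, "rz": 0, "gripper": -1}, {"tx": 0.3, "ty": 0, "tz": 0.71, "rx": 0, "ry": 0, "rz": 0, "gripper": -1}, {"tx": 0, "ty": 0, "tz": 0, "rx": 0, "ry": 0, "rz": 0, "gripper": -1}])

```text
clock: 19.45
eef_pos: [540.2, 230.8, 78.7]
tcp_rot: [-3.141, 0.0, 1.453]
contact_force: [1.0, 0.5, 0.6]
opening: -0.003
```

```bash
python3 - <<'E'
from h import *
s=r.sense();f=s['contact_force'];print(fx(s['eef_pos']),s['eef_pos'][2],f[:2]@u,f[:2]@v,f[2])
E
```

```text
(np.float64(-231.3560804056258), np.float64(-0.21378568891147864)) 78.70165441745577 -0.6472999405734327 0.8992973282836952 0.5560802326042333
```

```bash
cat > hd.py <<'E'
from h import *
s=r.sense();p=s['eef_pos'];f=s['contact_force'];a,d=r.grab_frame('wrist');P=pts('wrist',d,s);A=a.astype(int)
print(fx(p),p[2],'F',f[:2]@u,f[:2]@v,f[2])
S=(P[...,:2]-o)@u;T=(P[...,:2]-o)@v;Z=P[...,2]
m=(A[...,0]-A[...,1]>60)&(A[...,0]-A[...,2]>60)&(Z>20)&(abs(T)<40)&(S<-150)
print('red',m.sum())
for x in range(-290,-150,10):
    k=m&(abs(S-x)<5)
    if k.sum()>5: print(x,'top z',np.percentile(Z[k],[50,90]).round(1))
save(a,'last.png')
E
python3 hd.py
```

```text
(np.float64(-231.3560804056258), np.float64(-0.21378568891147864)) 78.70165441745577 F -0.6472999405734327 0.8992973282836952 0.5560802326042333
red 1488
-270 top z [78.7 79.5]
-260 top z [82.1 83.9]
-250 top z [81.3 83.1]
-240 top z [78.6 80.5]
-230 top z [74.  74.9]
```

move_arm(increments=[{"tx": 0.25, "ty": 0, "tz": 0.73, "rx": 0, "ry": 0, "rz": 0, "gripper": -1}, {"tx": 0.1, "ty": 0, "tz": 0.4, "rx": 0, "ry": 0, "rz": 0, "gripper": -1}, {"tx": 0, "ty": 0, "tz": 0, "rx": 0, "ry": 0, "rz": 0, "gripper": -1}])

```text
clock: 19.8
eef_pos: [541.2, 234.3, 68.3]
tcp_rot: [3.141, -0.001, 1.453]
contact_force: [-0.8, -0.0, 5.7]
opening: 0.003
```

move_arm(increments=[{"tx": 0.1, "ty": 0, "tz": 0.35, "rx": 0, "ry": 0, "rz": 0, "gripper": -1}, {"tx": 0.05, "ty": 0, "tz": 0.3, "rx": 0, "ry": 0, "rz": 0, "gripper": -1}, {"tx": 0, "ty": 0, "tz": 0, "rx": 0, "ry": 0, "rz": 0, "gripper": -1}])

```text
clock: 20.1
eef_pos: [541.3, 235.7, 62.0]
tcp_rot: [3.141, -0.001, 1.453]
contact_force: [0.1, 1.5, 3.1]
opening: -0.001
```

```bash
python3 hd.py
```

```text
(np.float64(-236.39182857155342), np.float64(0.28208156365247206)) 61.9637495081718 F -1.4970928254050895 -0.04010371221432393 3.0913008241034983
red 1501
-270 top z [61.7 63.7]
-260 top z [63.7 65.1]
-250 top z [62.6 64.2]
-240 top z [59.8 60.8]
-190 top z [54.3 55.2]
```

move_arm(increments=[{"tx": 0.05, "ty": 0, "tz": 0.2, "rx": 0, "ry": 0, "rz": 0, "gripper": -1}, {"tx": 0.05, "ty": 0, "tz": 0.2, "rx": 0, "ry": 0, "rz": 0, "gripper": -1}, {"tx": 0, "ty": 0, "tz": 0.2, "rx": 0, "ry": 0, "rz": 0, "gripper": -1}, {"tx": 0, "ty": 0, "tz": 0, "rx": 0, "ry": 0, "rz": 0, "gripper": -1}])

```text
clock: 20.55
eef_pos: [540.6, 236.0, 55.3]
tcp_rot: [-3.14, 0.001, 1.453]
contact_force: [-0.2, -0.2, -0.3]
opening: 0.003
```

```bash
python3 hd.py
```

```text
(np.float64(-236.5486096900408), np.float64(-0.4348450618287778)) 55.29360053164377 F 0.24921793406621784 -0.13447893969511307 -0.31441789487450456
red 1591
-270 top z [49.7 51.9]
-260 top z [51.6 53. ]
-250 top z [51.4 52.9]
-240 top z [49.8 52. ]
-230 top z [ 93.8 101.7]
-190 top z [49.3 50.2]
```

move_arm(increments=[{"tx": 0, "ty": 0, "tz": -2, "rx": 0, "ry": 0, "rz": 0, "gripper": -1}, {"tx": 2, "ty": 0, "tz": -4, "rx": 0, "ry": 0, "rz": 0, "gripper": -1}, {"tx": 3, "ty": 0, "tz": -4, "rx": 0, "ry": 0, "rz": 0, "gripper": -1}, {"tx": 3, "ty": -3, "tz": -4, "rx": 0, "ry": 0, "rz": 0, "gripper": -1}, {"tx": 2, "ty": -4, "tz": -4, "rx": 0, "ry": 0, "rz": 0, "gripper": -1}, {"tx": 0, "ty": -4, "tz": -2, "rx": 0, "ry": 0, "rz": 0, "gripper": -1}, {"tx": 0, "ty": -4, "tz": 0, "rx": 0, "ry": 0, "rz": 0, "gripper": -1}, {"tx": 0, "ty": 0, "tz": 0, "rx": 0, "ry": 0, "rz": 0, "gripper": -1}, {"tx": 0, "ty": 0, "tz": 0, "rx": 0, "ry": 0, "rz": 0, "gripper": -1}])

```text
clock: 21.5
eef_pos: [413.4, 344.6, 243.8]
tcp_rot: [3.141, -0.0, 1.454]
contact_force: [-0.0, -0.3, 0.7]
opening: -0.001
```

```bash
python3 - <<'E'
from h import *
b,db=r.grab_frame('top');Pt=pts('top',db);St=(Pt[...,:2]-o)@u;Tt=(Pt[...,:2]-o)@v;Z=Pt[...,2]
B=b.astype(int);k=(abs(Z-52)<5)&(B[...,2]-B[...,0]>20)&(abs(Tt)<40)&(St>-45)&(St<90)
if k.sum(): print('cell top',k.sum(),np.percentile(St[k],[2,98]),np.percentile(Tt[k],[2,98]),cv2.minAreaRect(np.c_[St[k],Tt[k]].astype(np.float32)))
k=(B[...,0]-B[...,2]>70)&(B[...,0]-B[...,1]<70)&(abs(Tt)<30)&(St<-15)&(St>-50);print('brass',k.sum(),np.percentile(St[k],[2,98]) if k.sum() else '')
k=(B[...,0]-B[...,1]>70)&(St<-150)&(abs(Tt)<30);print('red',k.sum(),np.nanpercentile(Z[k],[5,50,95]) if k.sum() else '')
c,_=r.grab_frame('scene')
im=np.vstack([cv2.resize(b[180:230,260:360],(640,320),interpolation=cv2.INTER_CUBIC),cv2.resize(c[170:250,270:430],(560,280),interpolation=cv2.INTER_CUBIC)[:,:, :] if 0 else cv2.resize(c[175:245,270:410],(640,320),interpolation=cv2.INTER_CUBIC)]);save(cv2.resize(im,None,fx=.9,fy=.9),'f.png')
s=r.sense();print(s['clock'],s['eef_pos'],s['contact_force'])
E
```

```text
cell top 127 [-27.56259755  30.09449279] [-20.82249996  18.05237678] ((1.2132301330566406, -1.4317951202392578), (59.20635223388672, 39.79334259033203), 0.9712038040161133)
brass 5 [-36.06970144 -32.14822373]
red 96 [45.07670841 50.77408278 55.44679492]
21.6 [414.61479411 344.450287   243.4666955 ] [-1.0018821   0.59001092  0.10514593]
```

View pics/f.png

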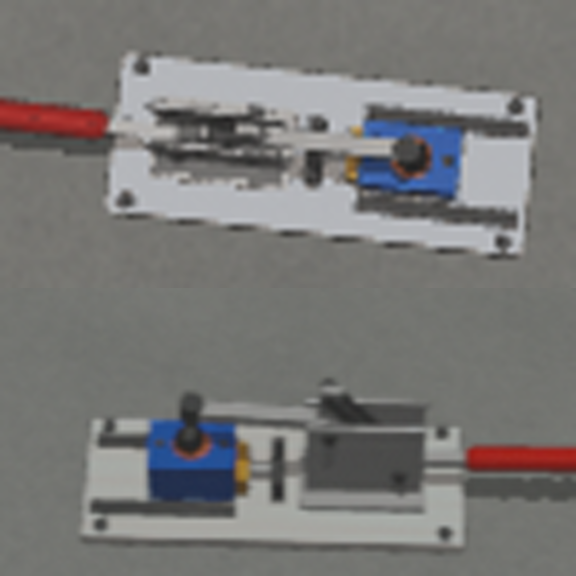

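The clamp is closed, with the handle level at z≈51 mm, and the cell sits against the brass. I'll take one closer look at the contact before handing in.

```bash
python3 - <<'E'
from h import *
plan([(*wd(65,-60),190,1.4535)],step=49)
E
```

```text
{"tx":-4.38,"ty":0.87,"tz":0.59,"rz":-0},
{"tx":-4.38,"ty":0.87,"tz":0.59,"rz":-0},
{"tx":-4.38,"ty":0.88,"tz":0.6,"rz":-0},
{"tx":-4.38,"ty":0.87,"tz":0.59,"rz":-0},
{"tx":-4.39,"ty":0.88,"tz":0.6,"rz":-0},
{"tx":-4.38,"ty":0.87,"tz":0.59,"rz":-0},
{"tx":-4.39,"ty":0.88,"tz":0.6,"rz":-0},
{"tx":-4.38,"ty":0.87,"tz":0.59,"rz":-0},
{"tx":-4.39,"ty":0.88,"tz":0.6,"rz":-0.1},
-- at [446.2 -56.6 190. ] 1.454
```

move_arm(increments=[{"tx": -4.4, "ty": 0.9, "tz": 0.6, "rx": 0, "ry": 0, "rz": 0, "gripper": -1}, {"tx": -4.4, "ty": 0.9, "tz": 0.6, "rx": 0, "ry": 0, "rz": 0, "gripper": -1}, {"tx": -4.4, "ty": 0.9, "tz": 0.6, "rx": 0, "ry": 0, "rz": 0, "gripper": -1}, {"tx": -4.4, "ty": 0.9, "tz": 0.6, "rx": 0, "ry": 0, "rz": 0, "gripper": -1}, {"tx": -4.4, "ty": 0.9, "tz": 0.6, "rx": 0, "ry": 0, "rz": 0, "gripper": -1}, {"tx": -4.4, "ty": 0.9, "tz": 0.6, "rx": 0, "ry": 0, "rz": 0, "gripper": -1}, {"tx": -4.4, "ty": 0.9, "tz": 0.6, "rx": 0, "ry": 0, "rz": 0, "gripper": -1}, {"tx": -4.4, "ty": 0.9, "tz": 0.6, "rx": 0, "ry": 0, "rz": 0, "gripper": -1}, {"tx": -4.4, "ty": 0.9, "tz": 0.6, "rx": 0, "ry": 0, "rz": 0, "gripper": -1}, {"tx": 0, "ty": 0, "tz": 0, "rx": 0, "ry": 0, "rz": 0, "gripper": -1}, {"tx": 0, "ty": 0, "tz": 0, "rx": 0, "ry": 0, "rz": 0, "gripper": -1}])

```text
clock: 22.7
eef_pos: [447.9, -59.9, 189.1]
tcp_rot: [-3.14, -0.0, 1.449]
contact_force: [-0.8, 0.1, 0.5]
opening: -0.0
```

```bash
python3 - <<'E'
from h import *
s=r.sense();a,d=r.grab_frame('wrist');P=pts('wrist',d,s);A=a.astype(int)
S=(P[...,:2]-o)@u;T=(P[...,:2]-o)@v;Z=P[...,2]
k=(abs(Z-52)<4)&(A[...,2]-A[...,0]>20)&(abs(T)<40)&(S>-45)&(S<60);print(k.sum(),cv2.minAreaRect(np.c_[S[k],T[k]].astype(np.float32)),np.median(Z[k]),np.percentile(S[k],[1,99]))
k2=(A[...,0]-A[...,2]>70)&(abs(T)<22)&(S<-20)&(S>-50)&(Z>28);print('brass',k2.sum(),np.percentile(S[k2],[2,98]) if k2.sum() else '')
v,uu=np.nonzero(k);c=(int(v.mean()),int(uu.mean()));print(c)
y0=max(c[0]-110,0);x0=max(c[1]-90,0);save(cv2.resize(a[y0:y0+150,x0:x0+190],None,fx=4,fy=4,interpolation=cv2.INTER_CUBIC),'close.png')
E
```

```text
1792 ((0.5309104919433594, -0.08216285705566406), (40.516502380371094, 58.9160270690918), 89.67554473876953) 52.20246822361064 [-28.09361107  29.87883317]
brass 167 [-37.13740324 -31.13854547]
(120, 378)
```

View pics/close.png

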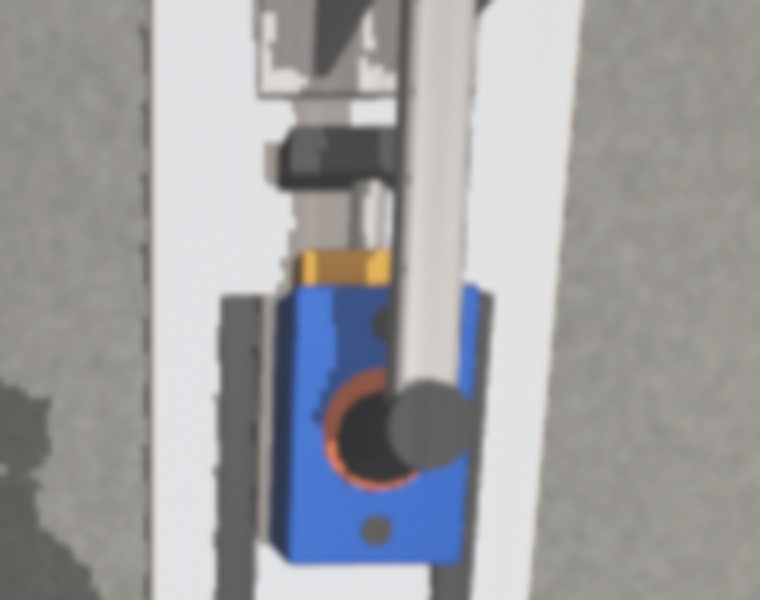

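The brass nose at (345,265) meets the cell's end with no visible gap, and the pad is down on the disc. I'm handing in.

```bash
python3 -c "
from rig import r
print(r.sign_off(), r.sense()['clock'])"
```

```text
the job is handed in; nothing more can be done
the job is handed in; nothing more can be done
```

I laid the rightmost blue cell in the channel, pushed it against the brass stop, closed the clamp and handed the job in at about 22.8 s. `sign_off` gives no verdict, so I don't know how it was judged.

- **Push on the stop:** the wrist force read about 6.6 N at the furthest point. I then backed off slowly and left the cell resting on the nose.
- **Clamp:** the closing force I read stayed at or below about 6 N. Afterwards the handle was level (grip top at 50–53 mm), which fits the end stop at 1.16 rad. The pad is visibly down on the copper disc.
- **Cell:** it is flat, with its top at 52.2 mm. It is centred in the channel to within about 1.5 mm and aligned to within about 0.02 rad. Its position did not change when the clamp closed.
- **Other things:** I steered clear of the spare cell and the other bystanders but did not measure them again at the end. The arm was clear of everything at sign-off.

**Not confirmed:** the stop's contact force after release and the pad's force can't be measured with the cameras. The close-up shows the cell and nose touching with no visible gap.

**Hiccups:**
- The network missed the target cell in the wrist picture, so I located it from depth instead.
- My first two move calls were refused because some row fields were missing.

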